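# Charge the parts washer with a drop-bottom cup

### The arm

A 6-joint arm with a two-finger parallel gripper is mounted at the origin on the work surface. World frame = base frame: x ahead of the robot, y to its left, z up, the work surface at z = 0. Lengths are in mm, angles in rad, forces in N, time in s.
With the tool pointing down it reaches from about 350 to 775 mm from the base axis. Payload 7.3 kg.
Tool frame: the origin (TCP) lies on the mounting face of the last link; the fingertips stand 178 mm ahead of it and the grasp point (between the pads) lies 159 mm ahead of it (bot.grip_point_offset is the distance from the TCP to the grasp point, in mm); x points along the fingers, y is the direction in which the jaws open and shut, and the axes are right-handed (so a half turn about x gives the same grasp; the last joint's range is limited). The gripper opens to 92 mm and grips with 3 to 60 N. Pads are 19 mm wide; open, the fingers measure 130 mm over their backs; the gripper's body (75 mm by 190 mm) begins 47 mm behind the grasp point.
Start: joints at [1.115, 0.342, 1.524, -0, 1.275, -0.146], TCP at [160.034, 500.017, 404.741] pointing down, gripper open.
Joint ranges: [-2.53, 2.53], [-0.77, 2.02], [0.04, 2.7], [-1, 4.14], [0.28, 2.66], [-3.11, 3.11]. Speed limits (rad/s): [2.57, 2.57, 3.14, 3.14, 3.14, 3.14].

### API

Orientations are given as [roll, pitch, yaw] about the fixed x, y, z axes, in that order (R = Rz(yaw) Ry(pitch) Rx(roll)).
In Python, from plant import bot gives the robot as it stands.
- The arm moves only by the tool arm_command, never from a script. Its argument "moves" is a list of rows, each a list of 5 numbers: the shift along the tool's x, y, z in cm, then the turn about the tool's x in degrees, then the opening, from 0 (shut) to 1 (fully open). A call has 1 to 10 rows; each row is the pose to reach, as a shift and turn from the pose measured when the call began, along the tool's axes at that moment; what a row does not reach only later rows make up. A row lasts 1/10 s, in which the tool goes at most 50 mm and 8.59 degrees, less where a joint would pass 70% of its speed; a pose out of reach is approached as far as the arm can. A call with a gripper value outside its range is refused whole. The fingers move at their own pace and stop on an object; the grip force is fixed at half the most. Time passes only in rows, so rows that repeat a pose let the fingers close. It gives the time, the measured TCP pose, the force and the opening at its end, in the units of the state.
- bot.get_obs(): the state, without advancing time (a new reading comes with each control period).
- bot.capture(name): name is "scene" or "top"; returns a dict with "frame" (384x512x3 uint8, blue, green, red), "K" (3x3 intrinsics, pixels), "origin" and "orientation" of the camera in the world. Camera axes: x right, y down, z forward; pixel columns grow to the right and rows downward; lengths in mm; the calibration is good to about 2 mm. A picture is of the moment at which its call begins. There is no depth.
- bot.close_job(): hands the job in, once; it reports no verdict.
The state is a dict: "time": time; "joint_positions": joint angles; "dq": joint speeds; "tau": joint torques, N m; "tool_pos": TCP position; "tcp_rot": TCP orientation; "contact_force": force on the tool from outside, world axes, zero at the start; "moment": the same for the moment, N m; "grip_width": finger opening in mm.
Only numpy, scipy, OpenCV 4.12 (cv2) and the standard library are available. Lean on these libraries where they do the work, as an engineer would, in place of code of your own. Each camera call takes 0.05 s, during which the arm holds its last target.

### The job

The pump fittings lying on the sloped drip tray have to go through the parts washer: slide the washer's cover open, load every fitting into the drop-bottom cup where it stands on the white mat, then carry the cup over the tank and lower it squarely, so that the release tabs at its two ends press on the tank's edge, the hinged bottom swings wide open and all the fittings drop into the basket. Stand the empty cup upright on the mat again, then slide the washer's cover fully shut, and last press the start button right in. Leave the wrench, the bottle and the flanged gland where they are.

Things in the scene. Friction and masses are not known exactly. Their poses are not given: they have to be found in the camera images.
- washer: White bench-top spray parts washer, fixed, 340 x 355 x 170 mm high. Origin on the bench under the centre of the tank mouth; x away from the robot at yaw 0, y left, z up. Its flat top runs 112 mm in front (-x), 52 mm behind (+x), 25 mm left (+y) and 180 mm right (-y) of the mouth; the right part carries the cover when it is open.
- tank_mouth (a point): Centre of the tank mouth, under the cover at the start, level with the washer's top, 170 mm above the bench; axes as the washer's. The mouth is 176 mm (x) by 150 mm (y), the tank straight-walled. In front of and behind the mouth the top is bare and flat for 37 mm, up to a 10 mm high cover rail.
- basket_floor (a point): Centre of the wire basket's floor in the tank, 143 mm below the mouth; axes as the washer's.
- cover (a joint): Sliding steel cover of the tank, 244 mm (washer x) by 164 mm (washer y). Value in m: 0 fully shut over the mouth (starts shut or nearly so), 0.158 fully open, lying on the top just right (-y) of the mouth. Slides along washer y with about 3 N friction and stays where it is left.
- cover_handle (a point): Middle of the cover's black bar handle: round bar 12 mm thick, 90 mm long along washer x, its axis 32 mm above the cover plate's upper face, open underneath between its two end posts; about 208 mm above the bench. It moves with the cover.
- start (a joint): Start push button on the bare front strip (-x) of the washer's top. Value in m: 0 out, 0.006 right in; a spring, 5 N at the bottom.
- start_top (a point): Top centre of the start button, a disc 30 mm across; it is pressed straight down.
- mat: White quilted absorbent mat, fixed flat on the bench, 260 mm (x) by 170 mm (y) by 3 mm. Origin: centre of its underside.
- cup: Drop-bottom cup: open-topped rectangular aluminium box, outside 150 mm (x) by 64 mm (y) by 100 mm high, walls 3 mm, inside 144 x 58 mm, about 0.33 kg empty. Origin: centre of its underside, z up. Its bottom is two leaves, inner face 10 mm above the underside, hinged along the two long walls and meeting in the middle; wide open they hang 20 mm below the underside.
- cup_grip (a point): Middle of the cup 80 mm above its underside. The cup is carried by gripping across its 64 mm width (cup y) here: a rubber patch on each long side, 46 mm long and 63 to 97 mm above the underside.
- cup_tab_far (a point): Outer end of the release tab on the cup's +x end, 108 mm from the cup's centre; a steel plate 24 mm wide (cup y) and 4 mm thick, standing 33 mm out from the end wall, its underside (this point) 34 mm above the cup's underside.
- cup_tab_near (a point): The same release tab on the cup's -x end. Both tabs are one stirrup that slides up and down on the cup.
- cup_tab (a joint): Lift of the two release tabs relative to the cup, in m: 0 at rest, 0.025 fully up. Spring 9 N to start and 12 N fully up, for both together, and stiffly damped (120 N s/m). Lowering the held cup with both tabs resting on an edge raises them.
- cup_flap (a joint): Angle of the cup's first bottom leaf (hinged on the +y wall) in rad: 0 shut, 1.5 wide open. Both leaves are linked to the tabs: angle = 60 rad/m x lift. They swing shut again by the spring as the tabs are let go.
- tray: Sloped black plastic drip tray, fixed, 224 mm (x) by 254 mm (y), six open compartments (two rows of three, pitch 110 mm in x, 83 mm in y) parted by ribs 3 mm thick and 10 mm high. Origin on the bench under the middle; the floor rises away from the robot (+x) at 0.17 rad: 16 mm above the bench in front, 35 mm in the middle, 54 mm at the back.
- nipple1: Zinc-steel hex nipple lying on the tray: 64 mm long, hexagon 22 mm across flats (25 mm across corners) and 24 mm long in its middle, round threaded ends 19 mm thick. About 0.085 kg. Origin at its centre, x along its length. None if absent in this run.
- nipple2: Zinc-steel hex nipple lying on the tray: 64 mm long, hexagon 22 mm across flats (25 mm across corners) and 24 mm long in its middle, round threaded ends 19 mm thick. About 0.085 kg. Origin at its centre, x along its length. None if absent in this run.
- nipple3: Zinc-steel hex nipple lying on the tray: 64 mm long, hexagon 22 mm across flats (25 mm across corners) and 24 mm long in its middle, round threaded ends 19 mm thick. About 0.085 kg. Origin at its centre, x along its length. None if absent in this run.
- coupling1: Aluminium square rod coupling lying on the tray: bar 70 mm long, 20 x 20 mm. About 0.075 kg. Origin at its centre, x along its length. None if absent in this run.
- coupling2: Aluminium square rod coupling lying on the tray: bar 70 mm long, 20 x 20 mm. About 0.075 kg. Origin at its centre, x along its length. None if absent in this run.
- coupling3: Aluminium square rod coupling lying on the tray: bar 70 mm long, 20 x 20 mm. About 0.075 kg. Origin at its centre, x along its length. None if absent in this run.
- wrench: Bystander: steel wrench 170 mm long lying beyond the mat. Not to be disturbed.
- sealant: Bystander: bottle 52 mm across, 120 mm tall, beyond the mat and tray. Not to be disturbed.
- gland: Bystander: round flanged steel packing gland 92 mm across, 48 mm tall, behind the tray. Not to be disturbed.
Not all that is in view belongs to the job. What is shaped like the nipple3 but brown is not meant. Leave any yellow look-alike of the nipple1 alone.

How it is judged (in metres and radians):
On the way, in this order (a step that is already met when the one before it is completed fails the run):
1. every fitting is inside the cup, the cup stands on the mat with its bottom shut (x of nipple1 in the frame of cup between -0.075 and 0.075 m and y of nipple1 in the frame of cup between -0.032 and 0.032 m and z of nipple1 in the frame of cup between 0 and 0.1 m and x of nipple2 in the frame of cup between -0.075 and 0.075 m and y of nipple2 in the frame of cup between -0.032 and 0.032 m and z of nipple2 in the frame of cup between 0 and 0.1 m and x of coupling1 in the frame of cup between -0.075 and 0.075 m and y of coupling1 in the frame of cup between -0.032 and 0.032 m and z of coupling1 in the frame of cup between 0 and 0.1 m and x of nipple3 in the frame of cup between -0.075 and 0.075 m and y of nipple3 in the frame of cup between -0.032 and 0.032 m and z of nipple3 in the frame of cup between 0 and 0.1 m and x of coupling3 in the frame of cup between -0.075 and 0.075 m and y of coupling3 in the frame of cup between -0.032 and 0.032 m and z of coupling3 in the frame of cup between 0 and 0.1 m and x of coupling2 in the frame of cup between -0.075 and 0.075 m and y of coupling2 in the frame of cup between -0.032 and 0.032 m and z of coupling2 in the frame of cup between 0 and 0.1 m and x of cup in the frame of mat between -0.115 and 0.115 m and y of cup in the frame of mat between -0.085 and 0.085 m and z of cup in the frame of mat between -0.005 and 0.02 m and angle between cup's own z axis and vertical below 0.12 rad and value of joint cup_flap below 0.12 rad), for 0.3 s.
2. with the cup held upright in the tank mouth its tabs are pressed and its bottom swings wide open (x of cup in the frame of tank_mouth between -0.03 and 0.03 m and y of cup in the frame of tank_mouth between -0.05 and 0.05 m and z of cup in the frame of tank_mouth between -0.1 and -0.03 m and angle between cup's own z axis and vertical below 0.2 rad and value of joint cup_flap above 1.2 rad), for 0.1 s.
3. all fittings lie in the basket and the empty cup stands upright on the mat, let go, its bottom shut (x of nipple1 in the frame of basket_floor between -0.09 and 0.09 m and y of nipple1 in the frame of basket_floor between -0.077 and 0.077 m and z of nipple1 in the frame of basket_floor between -0.01 and 0.085 m and x of nipple2 in the frame of basket_floor between -0.09 and 0.09 m and y of nipple2 in the frame of basket_floor between -0.077 and 0.077 m and z of nipple2 in the frame of basket_floor between -0.01 and 0.085 m and x of coupling1 in the frame of basket_floor between -0.09 and 0.09 m and y of coupling1 in the frame of basket_floor between -0.077 and 0.077 m and z of coupling1 in the frame of basket_floor between -0.01 and 0.085 m and x of nipple3 in the frame of basket_floor between -0.09 and 0.09 m and y of nipple3 in the frame of basket_floor between -0.077 and 0.077 m and z of nipple3 in the frame of basket_floor between -0.01 and 0.085 m and x of coupling3 in the frame of basket_floor between -0.09 and 0.09 m and y of coupling3 in the frame of basket_floor between -0.077 and 0.077 m and z of coupling3 in the frame of basket_floor between -0.01 and 0.085 m and x of coupling2 in the frame of basket_floor between -0.09 and 0.09 m and y of coupling2 in the frame of basket_floor between -0.077 and 0.077 m and z of coupling2 in the frame of basket_floor between -0.01 and 0.085 m and x of cup in the frame of mat between -0.115 and 0.115 m and y of cup in the frame of mat between -0.085 and 0.085 m and z of cup in the frame of mat between -0.005 and 0.02 m and angle between cup's own z axis and vertical below 0.12 rad and value of joint cup_flap below 0.12 rad and linear speed of cup below 0.02 m/s and contact force between the fingers and cup below 0.1 N), for 0.3 s.
4. the cover is slid fully shut (value of joint cover below 0.006 m), for 0.2 s.
5. the start button is pressed right in (value of joint start above 0.0045 m and value of joint cover below 0.008 m), for 0.1 s.
At the end, for the whole second after the job is handed in: Every fitting lies in the basket in the tank, the cup stands upright (within 0.12 rad) on the mat with its bottom shut (under 0.12 rad) and at rest, the cover is shut to within 8 mm and the start button has been pressed (4.5 mm or more) and let go (x of nipple1 in the frame of basket_floor between -0.09 and 0.09 m and y of nipple1 in the frame of basket_floor between -0.077 and 0.077 m and z of nipple1 in the frame of basket_floor between -0.01 and 0.085 m and x of nipple2 in the frame of basket_floor between -0.09 and 0.09 m and y of nipple2 in the frame of basket_floor between -0.077 and 0.077 m and z of nipple2 in the frame of basket_floor between -0.01 and 0.085 m and x of coupling1 in the frame of basket_floor between -0.09 and 0.09 m and y of coupling1 in the frame of basket_floor between -0.077 and 0.077 m and z of coupling1 in the frame of basket_floor between -0.01 and 0.085 m and x of nipple3 in the frame of basket_floor between -0.09 and 0.09 m and y of nipple3 in the frame of basket_floor between -0.077 and 0.077 m and z of nipple3 in the frame of basket_floor between -0.01 and 0.085 m and x of coupling3 in the frame of basket_floor between -0.09 and 0.09 m and y of coupling3 in the frame of basket_floor between -0.077 and 0.077 m and z of coupling3 in the frame of basket_floor between -0.01 and 0.085 m and x of coupling2 in the frame of basket_floor between -0.09 and 0.09 m and y of coupling2 in the frame of basket_floor between -0.077 and 0.077 m and z of coupling2 in the frame of basket_floor between -0.01 and 0.085 m and x of cup in the frame of mat between -0.115 and 0.115 m and y of cup in the frame of mat between -0.085 and 0.085 m and z of cup in the frame of mat between -0.005 and 0.02 m and angle between cup's own z axis and vertical below 0.12 rad and value of joint cup_flap below 0.12 rad and value of joint cover below 0.008 m and value of joint start below 0.002 m and linear speed of cup below 0.02 m/s); the robot touches nothing.
It fails at once if the wrench is moved more than 30 mm or tipped (distance of wrench from where it was at the start of the episode above 0.03 m).
It fails at once if the bottle is moved more than 30 mm or tipped (distance of sealant from where it was at the start of the episode above 0.03 m or angle between sealant's own z axis and vertical above 0.4 rad).
It fails at once if the gland is moved more than 30 mm or tipped (distance of gland from where it was at the start of the episode above 0.03 m or angle between gland's own z axis and vertical above 0.4 rad).
Of nipple1, nipple2, coupling1, nipple3, coupling3, coupling2 only 4 to 6 are there at a start; the rules pass over those that are not, and their reading is None.
At some moment in a run one of cup, nipple1, nipple2, coupling1, nipple3, coupling3, coupling2 may be knocked a few centimetres aside while the robot is not near it.
It also fails if it takes over 210 s, if anything falls off the work surface, if the arm or the gripper's body presses on something with over 40 N, if the wrist force passes 120 N, or if a joint passes its speed limit or range.

## Working session

There is one attempt and no reset: what is moved stays moved. The work goes in short steps, Python scripts to look and compute and a tool call to move; the robot and the scene stay as the last step left them, time stands still between calls to the robot, and variables do not carry over. Pictures are saved under pics/ and viewed, and the job is handed in when it is done.

Besides the shell and the picture viewer there is one more tool, called as a command line: name --pt "numbers of a row" for each row, then --argument value for the rest. arm_command: Moves the arm, as the interface text tells. Its arguments: {"type":"object","properties":{"moves":{"type":"array"}},"required":["moves"]}

```bash
ls; mkdir -p pics; cat > h.py <<'E'
import numpy as np, cv2
from scipy.spatial.transform import Rotation as R
from plant import bot
def rot(o): 
    o=np.array(o,float)
    if o.shape==(3,3): return o
    if o.size==4: return R.from_quat(o).as_matrix()
    return R.from_euler('xyz',o).as_matrix()
def snap(n,f=None):
    c=bot.capture(n)
    if f: cv2.imwrite('pics/'+f+'.png',c['frame'])
    return c
def ray(c,uv):
    K=np.array(c['K']);d=rot(c['orientation'])@np.linalg.inv(K)@np.array([uv[0],uv[1],1.0]);return np.array(c['origin'],float),d/np.linalg.norm(d)
def onz(c,uv,z):
    o,d=ray(c,uv);return o+d*(z-o[2])/d[2]
def tri(rays):
    A=0;b=0
    for o,d in rays:
        P=np.eye(3)-np.outer(d,d);A=A+P;b=b+P@o
    x=np.linalg.solve(A,b)
    return x,[np.linalg.norm((np.eye(3)-np.outer(d,d))@(x-o)) for o,d in rays]
def proj(c,p):
    q=rot(c['orientation']).T@(np.array(p,float)-np.array(c['origin']));u=np.array(c['K'])@q;return u[:2]/u[2]
E
python3 - <<'E'
from h import *
print(bot.get_obs())
for n in('scene','top'):
    c=snap(n,n+'0');print(n,c['K'],c['origin'],c['orientation'])
E
```

```text
pics
{'time': 0.0, 'joint_positions': array([ 1.11498540e+00,  3.42694672e-01,  1.52501543e+00, -1.14597555e-05,
        1.27540742e+00, -1.46012668e-01]), 'dq': array([-7.78683996e-06, -4.67597719e-04, -8.84629186e-04,  4.43923557e-04,
        1.05599132e-03,  6.19171768e-04]), 'tau': array([ 1.91674453e-04, -4.31238377e+01, -2.44217777e+01,  7.17640459e-02,
        5.60030504e-02, -1.17391501e-04]), 'tool_pos': array([159.97863559, 499.88342075, 404.05987535]), 'tcp_rot': array([-1.70962273,  1.56927142, -2.01941764]), 'contact_force': array([-0.29658745, -0.35140211,  0.78000736]), 'moment': array([-0.02225693,  0.02717113,  0.02832161]), 'grip_width': 91.74593145061213}
scene [[374.98442634   0.         259.54445862]
 [  0.         374.98442634 187.36418546]
 [  0.           0.           1.        ]] [1302.36572391  469.80441826  724.87550582] [-2.17148611 -0.00981699  2.07073471]
top [[380.81007502   0.         248.98772595]
 [  0.         380.81007502 190.20317437]
 [  0.           0.           1.        ]] [526.26824772  57.71729495 990.16849176] [-3.09025846e+00 -2.84469858e-03 -1.56768937e+00]
```

View pics/scene0.png

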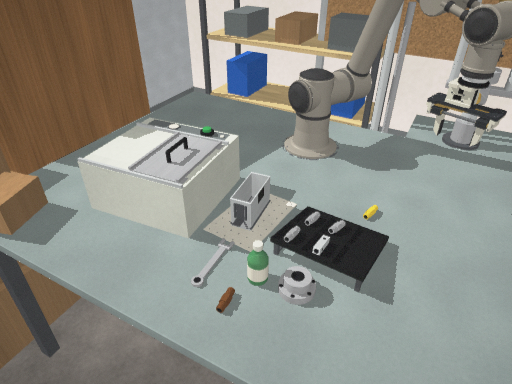

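View pics/top0.png

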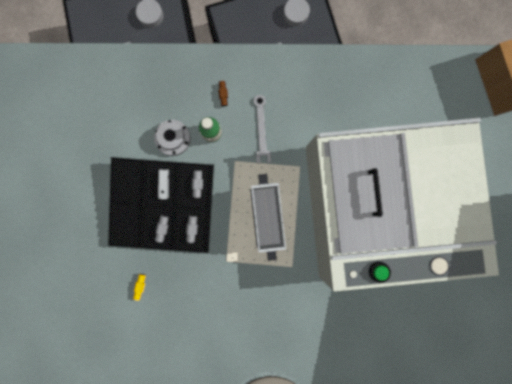

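```bash
python3 - <<'E'
from h import *
t=cv2.imread('pics/top0.png');s=cv2.imread('pics/scene0.png')
cv2.imwrite('pics/z1.png',cv2.resize(t[145:265,95:305],None,fx=3.8,fy=3.8,interpolation=cv2.INTER_CUBIC))
cv2.imwrite('pics/z2.png',cv2.resize(s[160:310,180:400],None,fx=3.6,fy=3.6,interpolation=cv2.INTER_CUBIC))
cv2.imwrite('pics/z3.png',cv2.resize(t[110:300,300:512],None,fx=3,fy=3,interpolation=cv2.INTER_CUBIC))
cv2.imwrite('pics/z4.png',cv2.resize(s[100:230,80:250],None,fx=4.5,fy=4.5,interpolation=cv2.INTER_CUBIC))
E
```

```text
(no output)
```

View pics/z1.png

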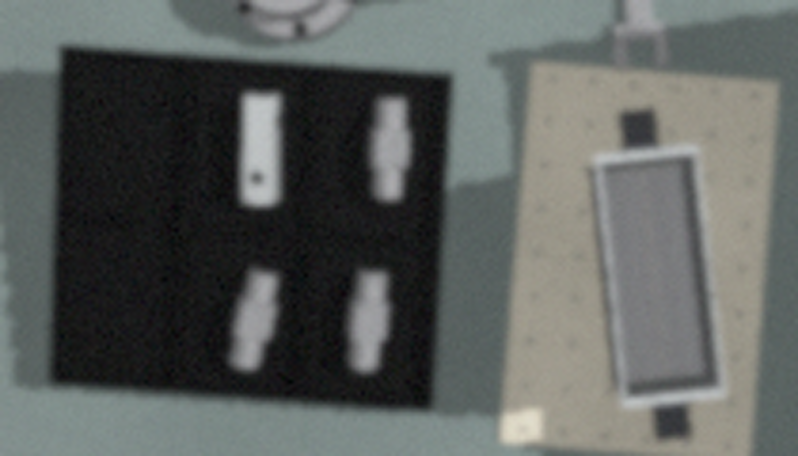

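View pics/z2.png

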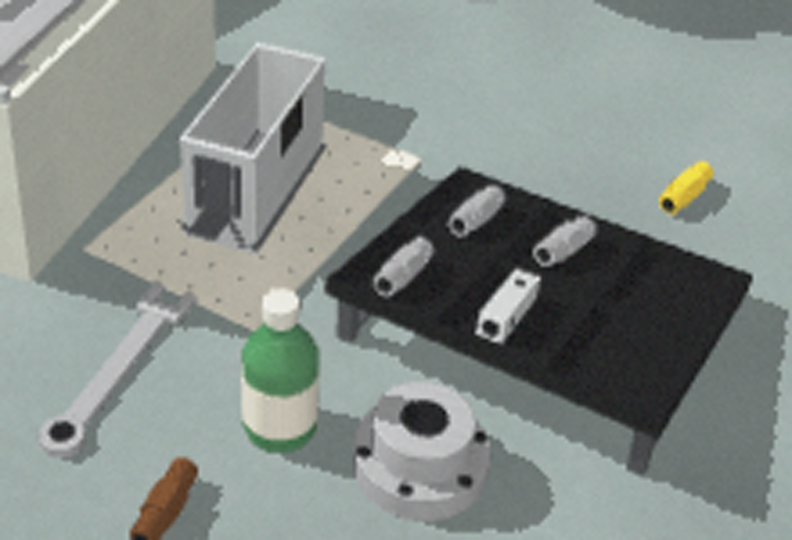

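View pics/z3.png

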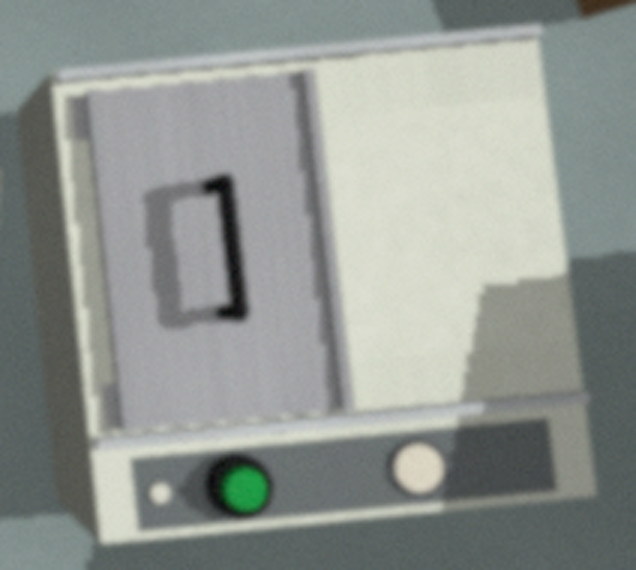

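View pics/z4.png

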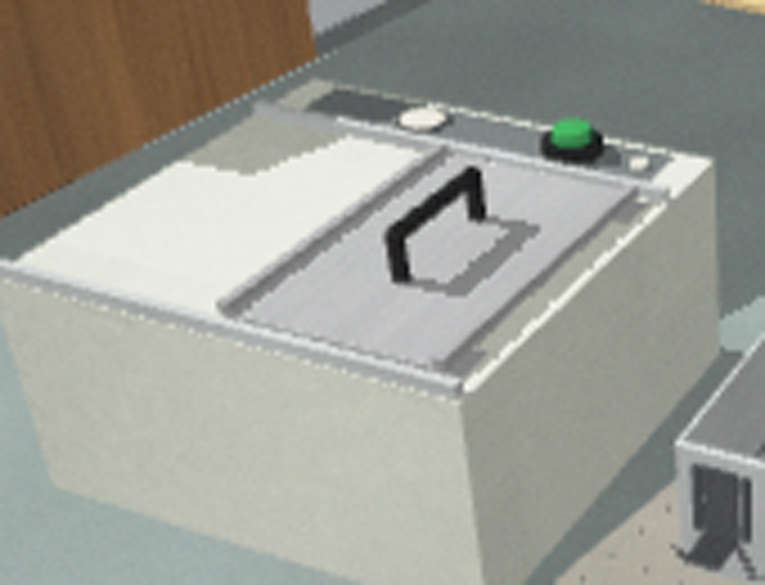

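```bash
cat > meas.py <<'E'
from h import *
def blobs(c,box,lo,hi,amin,amax):
    f=c['frame'];m=cv2.inRange(f,np.array(lo),np.array(hi));k=np.zeros_like(m);x0,y0,x1,y1=box;k[y0:y1,x0:x1]=m[y0:y1,x0:x1]
    out=[]
    for q in cv2.findContours(k,cv2.RETR_EXTERNAL,cv2.CHAIN_APPROX_NONE)[0]:
        a=cv2.contourArea(q)
        if amin<=a<=amax:
            r=cv2.minAreaRect(q);M=cv2.moments(q);out.append((M['m10']/M['m00'],M['m01']/M['m00'],a,r))
    return out
if __name__=='__main__':
    t=snap('top');s=snap('scene')
    for n,c,b in(('top',t,(112,160,210,250)),('scene',s,(278,205,385,262))):
        print(n,[(round(x[0],1),round(x[1],1),x[2],np.round(x[3][0],1),np.round(x[3][1],1),round(x[3][2],1)) for x in blobs(c,b,(85,85,85),(255,255,255),25,600)])
    for n,c in(('top',t),('scene',s)):
        h=cv2.cvtColor(c['frame'],cv2.COLOR_BGR2HSV);m=cv2.inRange(h,(50,120,60),(80,255,255))
        for q in cv2.findContours(m,cv2.RETR_EXTERNAL,cv2.CHAIN_APPROX_NONE)[0]:
            if cv2.contourArea(q)>15: print(n,'green',np.round(cv2.minEnclosingCircle(q),1) if 0 else cv2.minEnclosingCircle(q),cv2.contourArea(q))
E
python3 meas.py
```

```text
top [(191.7, 229.0, 193.5, array([192., 229.]), array([26., 10.]), 90.0), (161.7, 228.8, 192.5, array([161.8, 228.9]), array([10.2, 26.2]), 14.0), (197.4, 183.6, 194.0, array([197.5, 183.5]), array([ 9., 27.]), 0.0), (163.0, 183.8, 291.5, array([163., 184.]), array([30., 10.]), 90.0), (194.7, 161.1, 71.5, array([184. , 161.5]), array([ 3., 50.]), 90.0)]
scene [(381.2, 256.3, 59.0, array([380., 254.]), array([14.,  8.]), 90.0), (290.5, 256.1, 266.0, array([296., 254.]), array([14., 36.]), 90.0), (320.5, 244.4, 187.0, array([320.6, 244.2]), array([10.1, 23.2]), 36.0), (291.4, 233.6, 130.0, array([291.5, 233.5]), array([ 8.5, 19.8]), 45.0), (311.8, 217.9, 108.0, array([311.5, 218. ]), array([ 7.8, 17.7]), 45.0)]
top green ((381.5, 272.71429443359375), 8.082905769348145) 180.0
top green ((209.4166717529297, 127.72916412353516), 8.105974197387695) 53.5
scene green ((206.5, 129.0), 4.031229019165039) 32.5
```

```bash
python3 - <<'E'
from h import *
t=snap('top');s=snap('scene')
def u(p,sc,o): return ((p[0]+.5)/sc-.5+o[0],(p[1]+.5)/sc-.5+o[1])
Z1=lambda *p:u(p,3.8,(95,145));Z2=lambda *p:u(p,3.6,(180,160));Z3=lambda *p:u(p,3,(300,110));Z4=lambda *p:u(p,4.5,(80,100))
def T(n,a,b):
    x,r=tri([ray(t,a),ray(s,b)]);print(n,np.round(x,1),'res',np.round(r,1));return x
P={}
for n,a,b in [('hand_far',Z3(228,180),Z4(396,238)),('hand_near',Z3(240,314),Z4(474,176)),('rail_FL',Z3(58,75),Z4(463,385)),('rail_NL',Z3(97,441),Z4(668,192)),('rail_FR',Z3(541,31),Z4(0,265)),('rail_NR',Z3(585,398),Z4(262,105)),('btn',(381.5,272.7),(206.5,129)),('knob',Z3(418,468),Z4(423,118)),
 ('cFL',Z1(593,158),Z2(250,155)),('cFR',Z1(698,147),Z2(182,138)),('cNL',Z1(622,406),Z2(323,62)),('cNR',Z1(727,394),Z2(258,45)),('matFR',Z1(778,82),Z2(85,247)),('matNL',Z1(500,443),Z2(418,158)),
 ('nipA',(191.7,229),(311.8,217.9)),('coup',(163,183.8),(320.5,244.4)),('nipF',(197.4,183.6),(291.4,233.6)),('nipB',(161.7,228.8),Z2(565,241))]: P[n]=T(n,a,b)
for a,b in(('hand_near','hand_far'),('rail_NL','rail_FL'),('rail_NR','rail_FR'),('rail_NR','rail_NL'),('rail_FR','rail_FL'),('cNL','cFL'),('cNR','cFR'),('cNR','cNL'),('cFR','cFL'),('matNL','matFR')):
    d=P[b]-P[a];print(a,b,np.round(np.linalg.norm(d[:2]),1),round(np.degrees(np.arctan2(d[1],d[0])),2))
E
```

```text
hand_far [ 608.3 -204.   204.4] res [3.4 3.4]
hand_near [ 516.7 -212.1  204.7] res [1.9 1.9]
rail_FL [686.9 -92.6 175.8] res [3.1 3.1]
rail_NL [ 426.  -118.7  175.6] res [2.9 2.9]
rail_FR [ 720.3 -442.3  173.6] res [3.4 3.4]
rail_NR [ 457.3 -465.9  175.1] res [2.7 2.7]
btn [ 394.3 -221.5  183.7] res [1.9 1.9]
knob [ 407.6 -349.5  170.6] res [1.4 1.4]
cFL [581.6  50.8 102.1] res [0.7 0.7]
cFR [587.2 -11.2  99.9] res [2.4 2.4]
cNL [428.9  33.7  96.2] res [0.6 0.6]
cNR [435.7 -28.9  97.9] res [2.5 2.5]
matFR [ 6.395e+02 -7.490e+01  1.000e-01] res [1.7 1.7]
matNL [393.3 113.8  -0.8] res [0.6 0.6]
nipA [477.2 199.4  33.1] res [1.3 1.3]
coup [589.4 268.2  51.2] res [0.7 0.7]
nipF [589.7 184.   52.3] res [1.6 1.6]
nipB [477.3 275.   31.5] res [1.5 1.5]
hand_near hand_far 91.9 5.09
rail_NL rail_FL 262.3 5.72
rail_NR rail_FR 264.1 5.13
rail_NR rail_NL 348.7 95.15
rail_FR rail_FL 351.4 95.46
cNL cFL 153.6 6.4
cNR cFR 152.5 6.67
cNR cNL 63.0 96.17
cFR cFL 62.3 95.17
matNL matFR 310.2 -37.47
```

```bash
cat > pl.py <<'E'
from h import *
import sys
# python3 pl.py x y z jaw_dir_deg  (grip point target; jaw axis dir in world deg, mod 180) 
def st():
    o=bot.get_obs();Rm=R.from_euler('xyz',o['tcp_rot']).as_matrix();p=o['tool_pos']+Rm[:,0]*bot.grip_point_offset
    return o,Rm,p
if __name__=='__main__':
    o,Rm,p=st();jd=np.degrees(np.arctan2(Rm[1,1],Rm[0,1]))
    print('t',round(o['time'],2),'grip',np.round(p,1),'jaw',round(jd,2),'down',np.round(Rm[:,0],3),'F',np.round(o['contact_force'],1),'w',round(o['grip_width'],1),'q',np.round(o['joint_positions'],2))
    for a in sys.argv[1:]:
        x,y,z,j=map(float,a.split(','))
        d=Rm.T@(np.array([x,y,z])-p)/10
        dj=(j-jd+90)%180-90
        # turning about tool x (down): jaw world dir decreases
        print(a,'-> shift cm',np.round(d,2),'turn',round(-dj,2),'rows',int(np.ceil(np.linalg.norm(d)/5)))
E
python3 pl.py 562,-208,300,95.3 562,-208,206,95.3
```

```text
t 0.3 grip [160.  499.9 245.3] jaw 72.25 down [-0. -0. -1.] F [-0.8 -0.8  0.5] w 91.6 q [ 1.12  0.34  1.52 -0.    1.28 -0.15]
562,-208,300,95.3 -> shift cm [ -5.45 -55.17  59.87] turn -23.05 rows 17
562,-208,206,95.3 -> shift cm [  3.95 -55.16  59.87] turn -23.05 rows 17
```

arm_command --pt "-5.5 0 0 0 0.8" --pt "-5.5 -4 4 -5 0.8" --pt "-5.5 -8 8 -10 0.8" --pt "-5.5 -12 12 -16 0.8" --pt "-5.5 -16 16 -23 0.8" --pt "-5.5 -20 20.5 -23 0.8" --pt "-5.5 -24 25 -23 0.8" --pt "-5.5 -28 30 -23 0.8" --pt "-5.5 -32 34 -23 0.8" --pt "-5.5 -36 38 -23 0.8"

```text
time: 1.3
tool_pos: [375.5, 107.3, 459.9]
tcp_rot: [-0.306, 1.57, -0.214]
contact_force: [1.1, 0.1, -0.6]
grip_width: 73.2
```

```bash
python3 pl.py 562,-208,260,95.3 562,-208,206,95.3
```

```text
t 1.3 grip [375.6 107.2 300.7] jaw 95.25 down [ 0.001 -0.    -1.   ] F [ 1.1  0.1 -0.6] w 73.2 q [ 0.08  0.04  1.75 -0.    1.35 -1.58]
562,-208,260,95.3 -> shift cm [  4.09 -33.1   15.67] turn -0.05 rows 8
562,-208,206,95.3 -> shift cm [  9.49 -33.09  15.67] turn -0.05 rows 8
```

arm_command --pt "0 -4 2 0 0.6" --pt "0 -8 4 0 0.6" --pt "0 -12 6 0 0.6" --pt "0 -16 8 0 0.6" --pt "0 -20 9.5 0 0.6" --pt "0 -24 11.4 0 0.6" --pt "0 -28 13.3 0 0.6" --pt "2 -31 14.7 0 0.6" --pt "4 -33 15.7 0 0.6" --pt "4 -33.1 15.7 0 0.6"

```text
time: 2.3
tool_pos: [562.5, -210.2, 416.1]
tcp_rot: [2.598, 1.566, 2.687]
contact_force: [-0.1, 0.7, -0.2]
grip_width: 55.1
```

```bash
python3 pl.py 562,-208,206,95.3; python3 - <<'E'
from h import *
snap('scene','s1');snap('top','t1')
f=cv2.imread('pics/s1.png');cv2.imwrite('pics/s1z.png',cv2.resize(f[60:230,60:280],None,fx=3.5,fy=3.5))
E
```

```text
t 2.3 grip [ 561.8 -209.9  256.9] jaw 95.1 down [-0.005  0.002 -1.   ] F [-0.1  0.7 -0.2] w 55.1 q [-0.49  0.48  1.28 -0.    1.39 -2.15]
562,-208,206,95.3 -> shift cm [5.09 0.17 0.06] turn -0.2 rows 2
```

View pics/s1z.png

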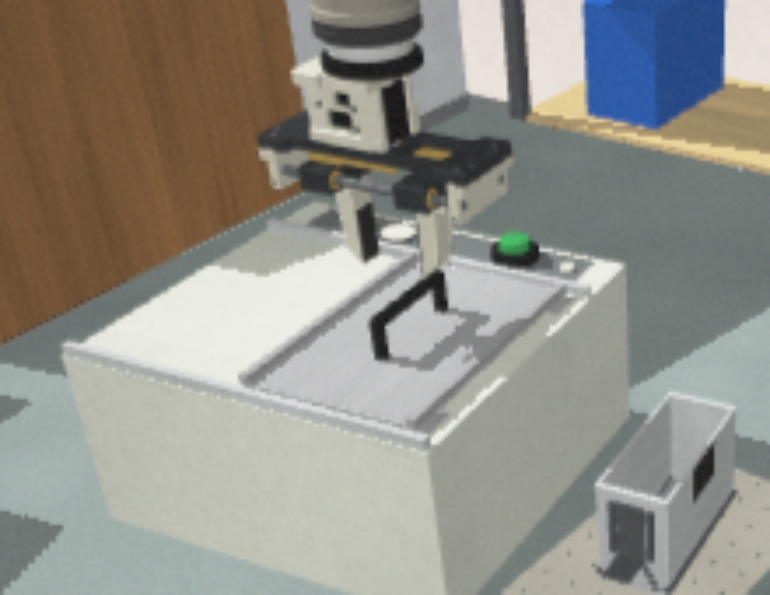

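arm_command --pt "2.5 0.15 0 0 0.6" --pt "5.0 0.15 0 0 0.6" --pt "5.0 0.15 0 0 0.6" --pt "5 0.15 0 0 0" --pt "5 0.15 0 0 0" --pt "5 0.15 0 0 0" --pt "5 0.15 0 0 0" --pt "5 0.15 0 0 0" --pt "5 0.15 0 0 0" --pt "5 0.15 0 0 0"

```text
time: 3.4
tool_pos: [561.9, -206.4, 369.8]
tcp_rot: [1.899, 1.569, 1.99]
contact_force: [0.5, 1.1, 2.0]
grip_width: 10.9
```

```bash
python3 pl.py
```

```text
t 3.4 grip [ 561.8 -206.2  210.6] jaw 95.21 down [-0.001  0.001 -1.   ] F [0.5 1.1 2. ] w 10.9 q [-0.48  0.5   1.36  0.    1.27 -2.14]
```

arm_command --pt "0 -1 0 0 0" --pt "0 -2.5 0 0 0" --pt "0 -4.5 0 0 0" --pt "0 -6.5 0 0 0" --pt "0 -8.5 0 0 0" --pt "0 -10.5 0 0 0" --pt "0 -12 0 0 0" --pt "0 -13.5 0 0 0" --pt "0 -14.5 0 0 0" --pt "0 -14.8 0 0 0"

```text
time: 4.4
tool_pos: [576.1, -354.8, 369.9]
tcp_rot: [0.289, 1.568, 0.379]
contact_force: [4.4, 4.1, 2.5]
grip_width: 10.7
```

```bash
python3 pl.py
```

```text
t 4.4 grip [ 576.5 -354.6  210.7] jaw 95.19 down [ 0.003  0.001 -1.   ] F [4.4 4.1 2.5] w 10.7 q [-0.67  0.65  1.1   0.    1.39 -2.33]
```

arm_command --pt "0 -0.3 0 0 0" --pt "0 -0.6 0 0 0" --pt "0 -0.8 0 0 0" --pt "0 -1.0 0 0 0"

```text
time: 4.8
tool_pos: [577.2, -361.0, 369.8]
tcp_rot: [1.538, 1.559, 1.631]
contact_force: [-3.8, 25.5, 10.8]
grip_width: 11.1
```

```bash
python3 pl.py;  python3 - <<'E'
from h import *
snap('scene','s2');snap('top','t2')
f=cv2.imread('pics/t2.png');cv2.imwrite('pics/t2z.png',cv2.resize(f[110:300,300:512],None,fx=3,fy=3,interpolation=cv2.INTER_CUBIC))
f=cv2.imread('pics/s2.png');cv2.imwrite('pics/s2z.png',cv2.resize(f[60:230,60:280],None,fx=3.5,fy=3.5,interpolation=cv2.INTER_CUBIC))
E
```

```text
t 4.8 grip [ 577.  -359.1  210.6] jaw 95.32 down [-0.001  0.012 -1.   ] F [-3.8 25.5 10.8] w 11.1 q [-0.67  0.66  1.08  0.01  1.4  -2.34]
```

View pics/t2z.png

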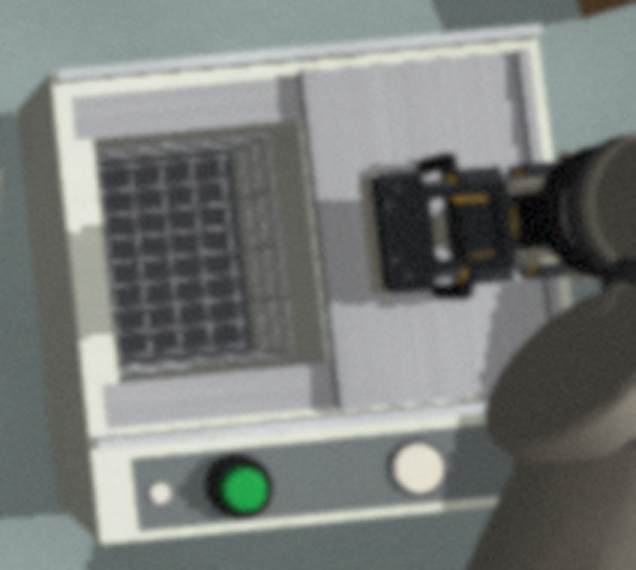

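View pics/s2z.png

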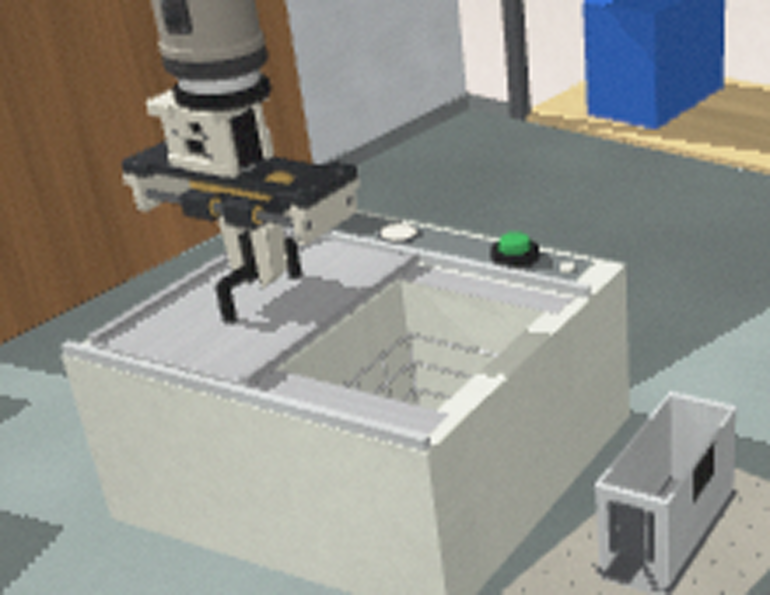

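arm_command --pt "0 0.3 0 0 0.3" --pt "0 0.3 0 0 0.5" --pt "-2 0.3 0 0 0.6" --pt "-5 0.3 0 0 0.6" --pt "-8 3 0 0 0.6" --pt "-8 8 0 0 0.5" --pt "-8 13 0 0 0.4" --pt "-8 18 0 0 0.4" --pt "-8 23 0 0 0.4" --pt "-8 28 0 0 0.4"

```text
time: 5.9
tool_pos: [550.7, -82.1, 453.0]
tcp_rot: [1.524, 1.56, 1.616]
contact_force: [0.2, 0.2, -0.5]
grip_width: 36.6
```

```bash
python3 pl.py 477,199,120,95; python3 - <<'E'
from h import *
t=snap('top','t3');s=snap('scene','s3')
def u(p,sc,o): return ((p[0]+.5)/sc-.5+o[0],(p[1]+.5)/sc-.5+o[1])
P=[onz(t,u(p,3,(300,110)),170) for p in((96,142),(302,122),(120,380),(328,362))]
for p in P: print(np.round(p,1))
print('mean',np.mean(P,0))
f=cv2.imread('pics/s3.png');cv2.imwrite('pics/s3z.png',cv2.resize(f[100:240,80:250],None,fx=4.5,fy=4.2,interpolation=cv2.INTER_CUBIC))
f=cv2.imread('pics/t3.png');cv2.imwrite('pics/t3z.png',cv2.resize(f[110:300,300:512],None,fx=3,fy=3,interpolation=cv2.INTER_CUBIC))
cv2.imwrite('pics/t3y.png',cv2.resize(f[145:265,95:305],None,fx=3.8,fy=3.8,interpolation=cv2.INTER_CUBIC))
E
```

```text
t 5.9 grip [550.6 -80.4 293.8] jaw 95.26 down [-0.     0.011 -1.   ] F [ 0.2  0.2 -0.5] w 36.6 q [-0.29  0.37  1.35  0.01  1.43 -1.95]
477,199,120,95 -> shift cm [17.68 28.31 -4.78] turn 0.26 rows 7
[ 641.1 -123.5  170. ]
[ 656.1 -272.7  170. ]
[ 470.  -139.3  170. ]
[ 483.2 -288.4  170. ]
mean [ 562.6077435 -205.9706147  170.       ]
```

View pics/s3z.png

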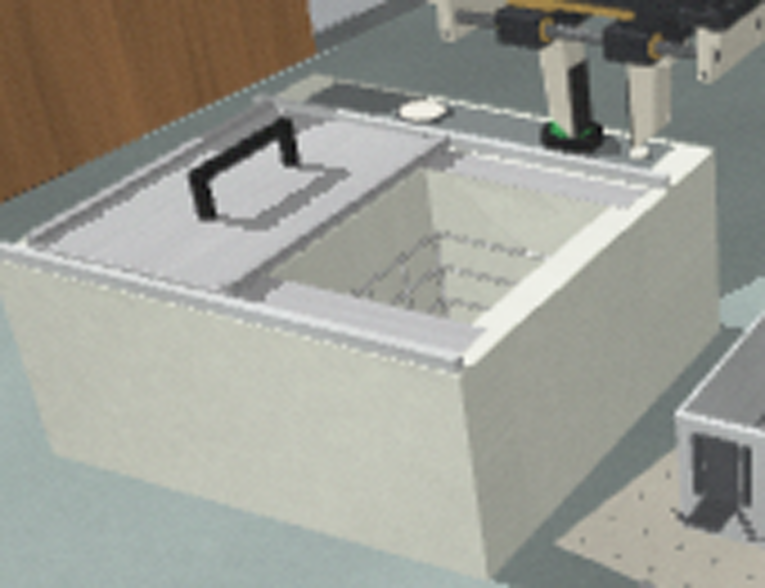

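View pics/t3y.png

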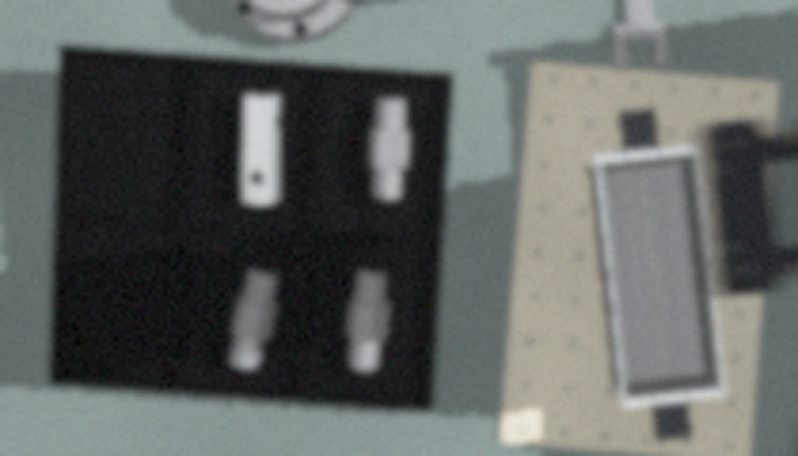

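View pics/t3z.png

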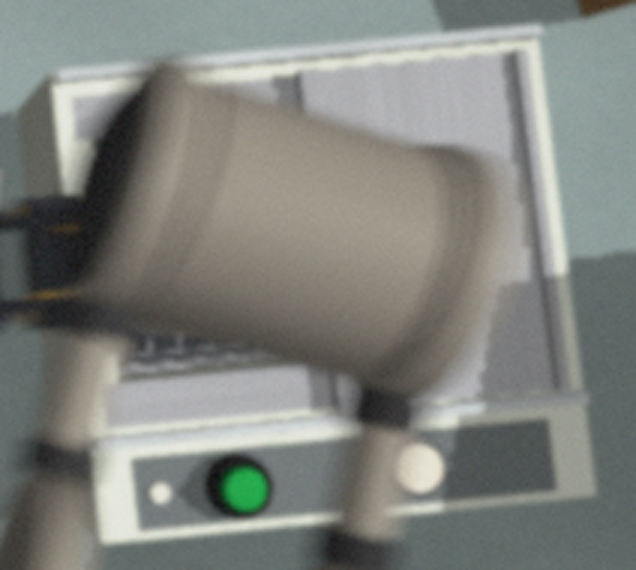

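```bash
cat > fit.py <<'E'
from h import *
def fits(save=None):
    t=snap('top',save);f=t['frame'];g=f.min(2);out=[]
    hsv=cv2.cvtColor(f,cv2.COLOR_BGR2HSV)
    m=((g>60)&(hsv[...,1]<70)).astype(np.uint8);k=np.zeros_like(m);k[163:247,114:208]=m[163:247,114:208]
    for q in cv2.findContours(k,cv2.RETR_EXTERNAL,cv2.CHAIN_APPROX_NONE)[0]:
        if not 100<cv2.contourArea(q)<600: continue
        mm=np.zeros_like(m);cv2.drawContours(mm,[q],-1,1,-1)
        v,u=np.nonzero(mm);zz=36 if v.mean()>206 else 55
        P=np.array([onz(t,(a,b),zz) for a,b in zip(u,v)])[:,:2];c=P.mean(0)
        w,V=np.linalg.eigh(np.cov((P-c).T));a=V[:,1]
        ext=np.ptp((P-c)@a);rw=np.ptp((P-c)@V[:,0])
        an=np.degrees(np.arctan2(a[1],a[0]));an=(an+90)%180-90
        r=cv2.minAreaRect(P.astype(np.float32))
        print('xy',np.round(c,1),'rectc',np.round(r[0],1),'axis deg',round(an,1),'len',round(ext),'w',round(rw))
if __name__=='__main__':
    import sys;fits(sys.argv[1] if len(sys.argv)>1 else None)
E
python3 fit.py
```

```text
xy [476.8 198.3] rectc [476.8 198.3] axis deg -3.9 len 68 w 29
xy [477.2 274. ] rectc [477.4 273.9] axis deg -10.5 len 67 w 26
xy [590.5 182.3] rectc [589.3 181.9] axis deg -1.4 len 69 w 28
xy [588.7 266.1] rectc [590.2 266.8] axis deg -0.0 len 76 w 30
```

```bash
python3 pl.py 477,198.5,110,86 477,198.5,48,86
```

```text
t 6.05 grip [551.  -79.3 294.3] jaw 95.55 down [-0.     0.011 -1.   ] F [-0.1 -0.1 -0.4] w 36.7 q [-0.29  0.37  1.35  0.01  1.43 -1.96]
477,198.5,110,86 -> shift cm [18.73 28.17 -4.7 ] turn 9.55 rows 7
477,198.5,48,86 -> shift cm [24.93 28.1  -4.7 ] turn 9.55 rows 8
```

arm_command --pt "0 5 -0.8 2 0.38" --pt "0 10 -1.7 4 0.38" --pt "0 15 -2.5 6 0.38" --pt "2 19.5 -3.3 8 0.38" --pt "6 22.5 -4 9.5 0.38" --pt "11 24 -4.4 9.5 0.38" --pt "15 26 -4.7 9.5 0.38" --pt "18.7 28 -4.7 9.5 0.38" --pt "18.7 28.2 -4.7 9.5 0.38" --pt "18.7 28.2 -4.7 9.5 0.38"

```text
time: 7.05
tool_pos: [478.0, 196.3, 269.4]
tcp_rot: [1.703, 1.561, 1.634]
contact_force: [0.6, -0.5, 0.4]
grip_width: 34.7
```

```bash
python3 pl.py 477,198.5,48,86; python3 - <<'E'
from h import *
snap('scene','s4')
f=cv2.imread('pics/s4.png');cv2.imwrite('pics/s4z.png',cv2.resize(f[130:290,210:400],None,fx=4,fy=3.7,interpolation=cv2.INTER_CUBIC))
E
```

```text
t 7.05 grip [477.9 197.9 110.2] jaw 86.05 down [-0.001  0.01  -1.   ] F [ 0.6 -0.5  0.4] w 34.7 q [ 0.24  0.48  1.73  0.01  0.93 -1.27]
477,198.5,48,86 -> shift cm [ 6.22 -0.01 -0.08] turn 0.05 rows 2
```

View pics/s4z.png

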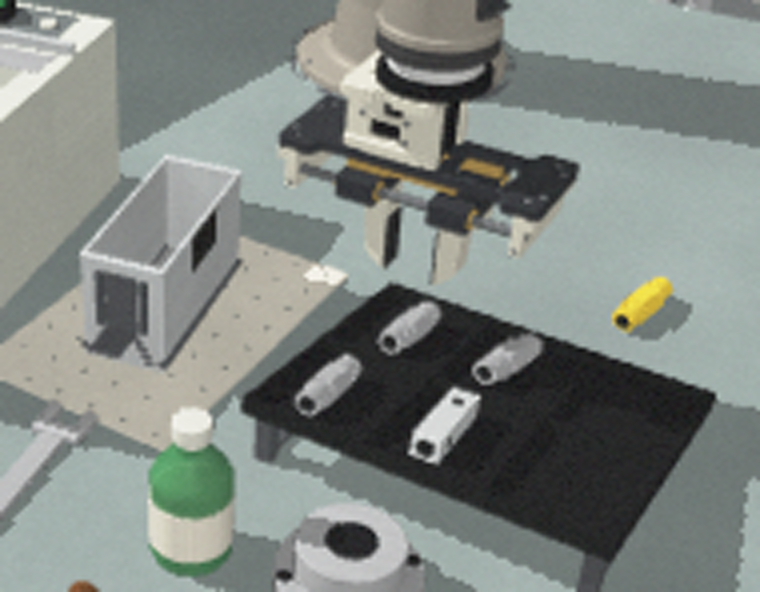

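arm_command --pt "3 0 0 0 0.38" --pt "5 0 0 0 0.38" --pt "6.2 0 0 0 0.38" --pt "6.2 0 0 0 0.38" --pt "6.2 0 0 0 0" --pt "6.2 0 0 0 0" --pt "6.2 0 0 0 0" --pt "6.2 0 0 0 0" --pt "2 0 0 0 0" --pt "-3 0 0 0 0"

```text
time: 8.1
tool_pos: [477.5, 195.6, 300.1]
tcp_rot: [1.963, 1.561, 1.894]
contact_force: [1.4, 0.1, -0.6]
grip_width: 23.4
```

```bash
python3 pl.py 477,13,125,96.2;python3 fit.py; python3 - <<'E'
from h import *
s=snap('scene','s5')
f=s['frame'];cv2.imwrite('pics/s5z.png',cv2.resize(f[130:290,210:400],None,fx=4,fy=3.7,interpolation=cv2.INTER_CUBIC))
E
```

```text
t 8.1 grip [477.  197.1 140.9] jaw 86.01 down [-0.003  0.009 -1.   ] F [ 1.4  0.1 -0.6] w 23.4 q [ 0.24  0.44  1.7   0.01  1.01 -1.27]
477,13,125,96.2 -> shift cm [  1.42 -18.38   1.28] turn -10.19 rows 4
xy [590.2 182.2] rectc [589.3 181.9] axis deg -1.8 len 69 w 28
xy [588.9 266. ] rectc [589.  266.7] axis deg 0.0 len 74 w 30
```

View pics/s5z.png

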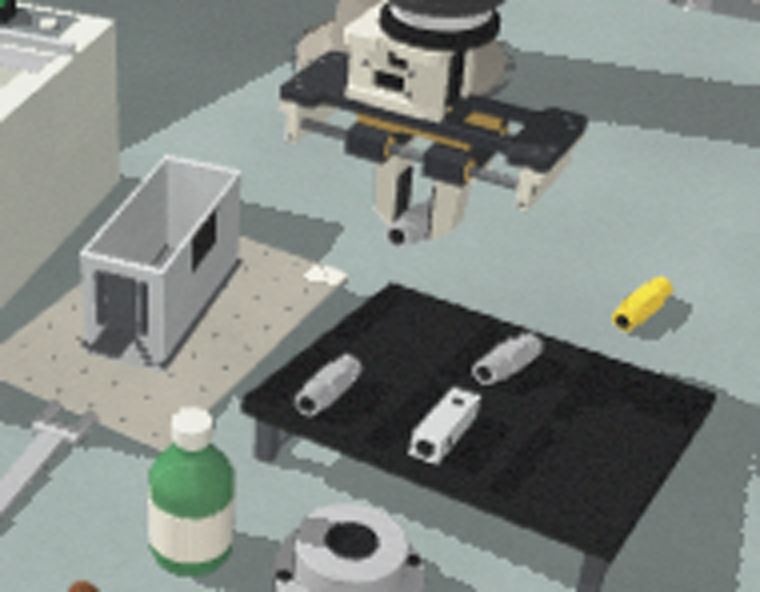

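```bash
python3 pl.py 474.5,17.5,150,96.2 474.5,17.5,125,96.2
```

```text
t 8.2 grip [482.  198.5 147.6] jaw 86.04 down [ 0.014  0.013 -1.   ] F [ 0.3  0.9 -0.3] w 23.3 q [ 0.24  0.43  1.69  0.01  1.01 -1.27]
474.5,17.5,150,96.2 -> shift cm [ -0.49 -18.1    0.51] turn -10.16 rows 4
474.5,17.5,125,96.2 -> shift cm [  2.01 -18.14   0.48] turn -10.16 rows 4
```

arm_command --pt "-0.5 -4 0.1 -2 0" --pt "-0.5 -8 0.2 -5 0" --pt "-0.5 -12 0.3 -8 0" --pt "-0.5 -16 0.4 -10 0" --pt "-0.5 -18.1 0.5 -10.2 0" --pt "-0.5 -18.1 0.5 -10.2 0" --pt "-0.5 -18.1 0.5 -10.2 0"

```text
time: 8.9
tool_pos: [472.0, 15.4, 309.0]
tcp_rot: [0.702, 1.552, 0.809]
contact_force: [-0.4, -0.2, -1.1]
grip_width: 23.6
```

```bash
python3 pl.py 474.5,17.5,125,96.2;python3 - <<'E'
from h import *
s=snap('scene');t=snap('top')
cv2.imwrite('pics/s6z.png',cv2.resize(s['frame'][110:260,190:330],None,fx=4,fy=4,interpolation=cv2.INTER_CUBIC))
cv2.imwrite('pics/t6z.png',cv2.resize(t['frame'][145:275,220:310],None,fx=4.5,fy=4.5,interpolation=cv2.INTER_CUBIC))
E
python3 pl.py 474.5,17.5,125,96.2
```

```text
t 8.9 grip [474.2  17.6 149.9] jaw 96.16 down [ 0.013  0.014 -1.   ] F [-0.4 -0.2 -1.1] w 23.6 q [-0.13  0.35  1.81  0.02  0.97 -1.82]
474.5,17.5,125,96.2 -> shift cm [ 2.49 -0.04 -0.  ] turn -0.04 rows 1
t 9.0 grip [474.2  18.4 149.9] jaw 96.28 down [ 0.013  0.014 -1.   ] F [ 0.3  0.9 -1.2] w 23.7 q [-0.13  0.35  1.81  0.02  0.97 -1.82]
474.5,17.5,125,96.2 -> shift cm [ 2.49 -0.13 -0.02] turn 0.08 rows 1
```

View pics/s6z.png

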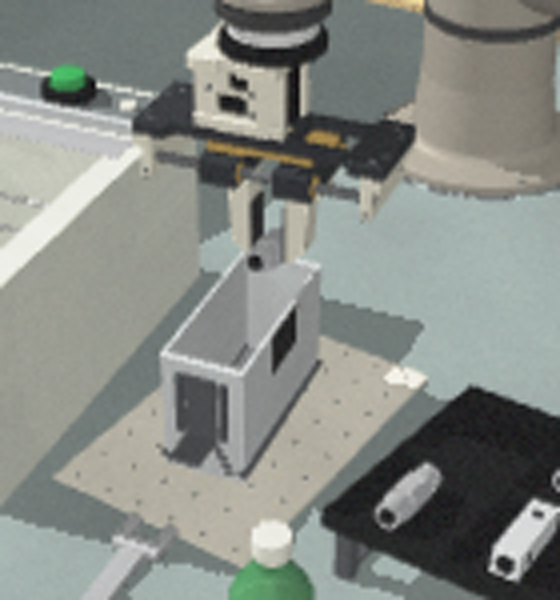

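View pics/t6z.png

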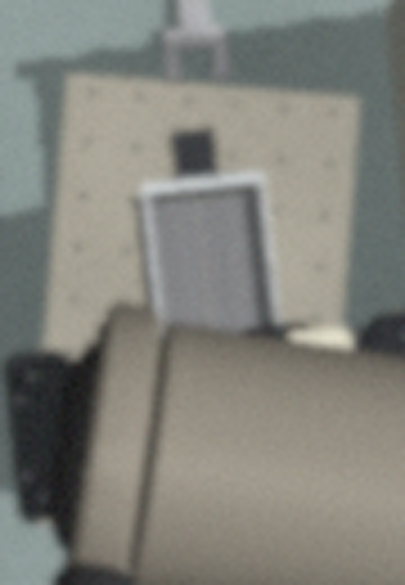

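arm_command --pt "1.5 -0.1 0 0 0" --pt "2.4 -0.1 0 0 0" --pt "2.4 -0.1 0 0 0" --pt "2.4 -0.1 0 0 0.5" --pt "2.4 -0.1 0 0 0.5" --pt "2.4 -0.1 0 0 0.5" --pt "0 -0.1 0 0 0.5" --pt "-3 0 0 0 0.38" --pt "-3 3 0 3 0.38" --pt "-3 8 0 6 0.38"

```text
time: 10.0
tool_pos: [463.6, 94.5, 341.6]
tcp_rot: [0.661, 1.549, 0.659]
contact_force: [0.5, 0.1, -0.8]
grip_width: 35.2
```

```bash
python3 pl.py 477.3,274,110,79.5;python3 - <<'E'
from h import *
s=snap('scene');t=snap('top')
cv2.imwrite('pics/s7z.png',cv2.resize(s['frame'][140:290,190:400],None,fx=3.8,fy=3.8,interpolation=cv2.INTER_CUBIC))
cv2.imwrite('pics/t7z.png',cv2.resize(t['frame'][145:275,100:310],None,fx=3.8,fy=3.8,interpolation=cv2.INTER_CUBIC))
E
```

```text
t 10.0 grip [466.4  96.6 182.4] jaw 89.91 down [ 0.017  0.013 -1.   ] F [ 0.5  0.1 -0.8] w 35.2 q [ 0.04  0.31  1.76  0.01  1.05 -1.54]
477.3,274,110,79.5 -> shift cm [ 7.49 17.64  0.93] turn 10.41 rows 4
```

View pics/s7z.png

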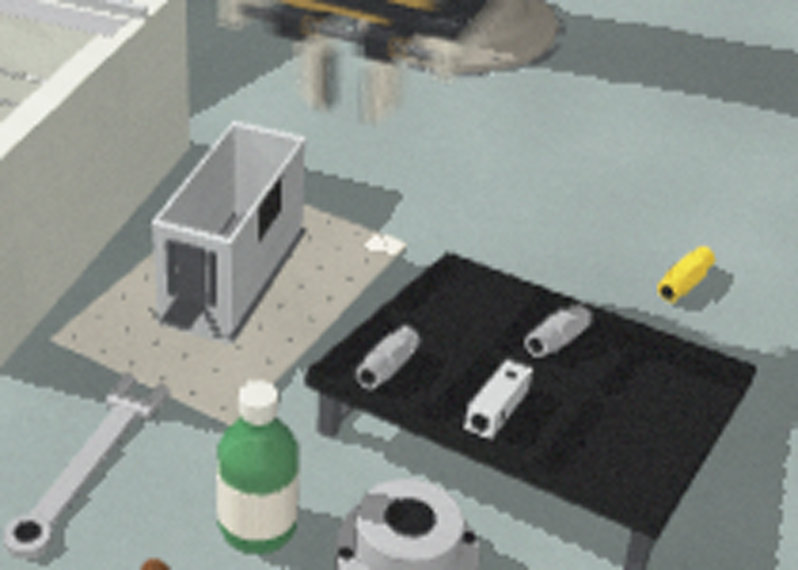

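View pics/t7z.png

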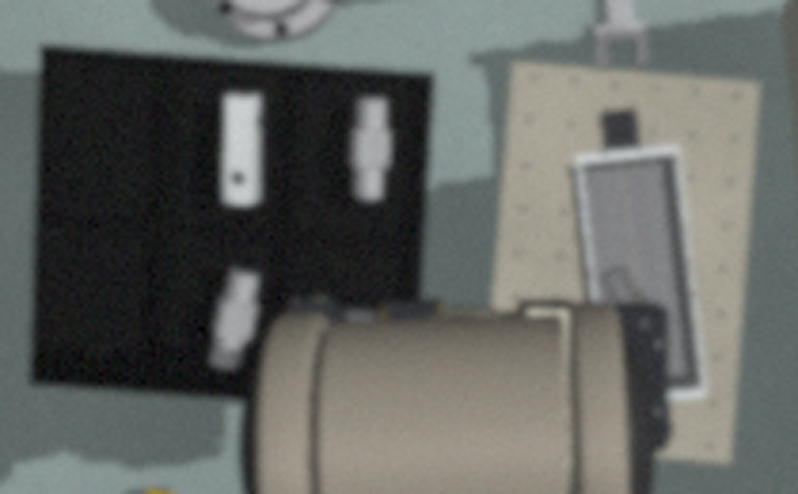

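arm_command --pt "0 4.5 0.2 4 0.38" --pt "2 9 0.5 8 0.38" --pt "4 13.5 0.7 10.4 0.38" --pt "7.5 17.6 0.9 10.4 0.38" --pt "7.5 17.6 0.9 10.4 0.38" --pt "7.5 17.6 0.9 10.4 0.38"

```text
time: 10.7
tool_pos: [470.5, 276.8, 267.8]
tcp_rot: [1.035, 1.552, 0.863]
contact_force: [-0.2, -0.3, 0.7]
grip_width: 34.9
```

```bash
python3 pl.py 477.3,274,48,79.5;python3 - <<'E'
from h import *
s=snap('scene')
cv2.imwrite('pics/s8z.png',cv2.resize(s['frame'][140:290,190:400],None,fx=3.8,fy=3.8,interpolation=cv2.INTER_CUBIC))
E
```

```text
t 10.7 grip [472.5 279.1 108.6] jaw 80.2 down [ 0.012  0.014 -1.   ] F [-0.2 -0.3  0.7] w 34.9 q [ 0.39  0.52  1.65  0.01  0.95 -1.02]
477.3,274,48,79.5 -> shift cm [ 6.06 -0.52  0.51] turn 0.7 rows 2
```

View pics/s8z.png

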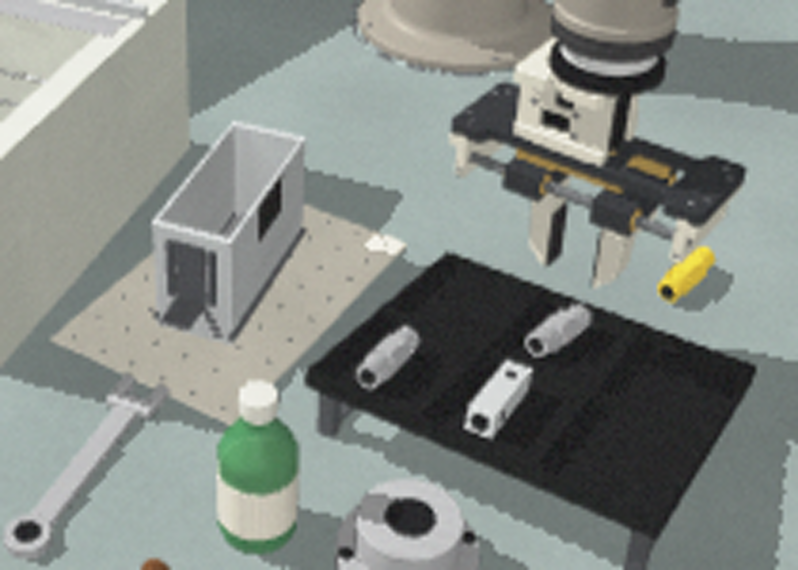

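arm_command --pt "2 -0.5 0.5 0.7 0.38" --pt "4 -0.5 0.5 0.7 0.38" --pt "6 -0.5 0.5 0.7 0.38" --pt "6 -0.5 0.5 0.7 0.38" --pt "6 -0.5 0.5 0.7 0" --pt "6 -0.5 0.5 0.7 0" --pt "6 -0.5 0.5 0.7 0" --pt "6 -0.5 0.5 0.7 0" --pt "2 -0.5 0.5 0.7 0" --pt "-4 -0.5 0.5 0.7 0"

```text
time: 11.75
tool_pos: [473.8, 269.5, 298.1]
tcp_rot: [1.16, 1.555, 0.975]
contact_force: [0.4, 0.4, -0.6]
grip_width: 23.5
```

```bash
python3 - <<'E'
from h import *
s=snap('scene');s=snap('scene')
cv2.imwrite('pics/s9z.png',cv2.resize(s['frame'][140:290,190:400],None,fx=3.8,fy=3.8,interpolation=cv2.INTER_CUBIC))
E
python3 pl.py 477,-2.5,150,96.2;python3 fit.py
```

```text
t 11.85 grip [480.  273.7 146.2] jaw 79.44 down [ 0.025  0.02  -0.999] F [ 0.6 -0.9 -0. ] w 23.6 q [ 0.37  0.47  1.61  0.01  1.02 -1.02]
477,-2.5,150,96.2 -> shift cm [ -0.93 -27.19   4.79] turn -16.76 rows 6
xy [472.1 280.3] rectc [468.6 284.7] axis deg 16.9 len 82 w 69
xy [590.1 182.2] rectc [589.3 181.9] axis deg -1.8 len 69 w 28
xy [589. 266.] rectc [589.  266.7] axis deg 0.1 len 74 w 30
```

View pics/s9z.png

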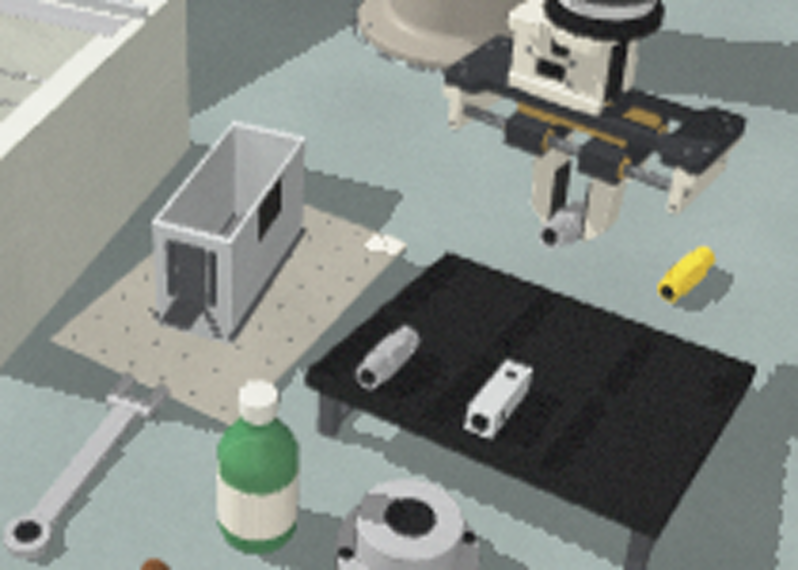

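```bash
python3 pl.py 541,14.5,155,96.2
```

```text
t 11.9 grip [478.5 273.1 143.2] jaw 79.43 down [ 0.021  0.018 -1.   ] F [-0.1 -0.7 -1.5] w 23.5 q [ 0.37  0.48  1.62  0.01  1.02 -1.02]
541,14.5,155,96.2 -> shift cm [ -1.51 -24.24  10.91] turn -16.77 rows 6
```

arm_command --pt "-1.5 -4 2 -4 0" --pt "-1.5 -8 3.6 -8 0" --pt "-1.5 -12 5.4 -12 0" --pt "-1.5 -16 7.2 -16 0" --pt "-1.5 -20 9 -16.8 0" --pt "-1.5 -23 10.3 -16.8 0" --pt "-1.5 -24.2 10.9 -16.8 0" --pt "-1.5 -24.2 10.9 -16.8 0" --pt "-1.5 -24.2 10.9 -16.8 0" --pt "-1.5 -24.2 10.9 -16.8 0"

```text
time: 12.9
tool_pos: [537.2, 13.6, 313.8]
tcp_rot: [0.627, 1.543, 0.738]
contact_force: [0.1, 0.6, -0.5]
grip_width: 23.3
```

```bash
python3 pl.py 541,14.5,125,96.2
```

```text
t 12.9 grip [540.4  16.5 154.7] jaw 96.33 down [ 0.02   0.018 -1.   ] F [ 0.1  0.6 -0.5] w 23.3 q [-0.12  0.45  1.63  0.02  1.05 -1.82]
541,14.5,125,96.2 -> shift cm [ 2.96 -0.26 -0.03] turn 0.13 rows 1
```

arm_command --pt "1.5 -0.2 0 0 0" --pt "2.9 -0.2 0 0 0" --pt "2.9 -0.2 0 0 0" --pt "2.9 -0.2 0 0 0" --pt "2.9 -0.2 0 0 0.5" --pt "2.9 -0.2 0 0 0.5" --pt "2.9 -0.2 0 0 0.5" --pt "0 -0.2 0 0 0.4" --pt "-3 0 0 0 0.38" --pt "-3 0 0 0 0.38"

```text
time: 13.9
tool_pos: [537.5, 13.0, 348.0]
tcp_rot: [0.442, 1.537, 0.553]
contact_force: [0.4, -0.0, -0.6]
grip_width: 34.9
```

```bash
python3 pl.py 589.5,182,140,88.5 589,266.5,140,90
```

```text
t 13.9 grip [542.   15.8 188.9] jaw 96.33 down [ 0.028  0.018 -0.999] F [ 0.4 -0.  -0.6] w 34.9 q [-0.12  0.41  1.59  0.02  1.12 -1.81]
589.5,182,140,88.5 -> shift cm [ 5.32 15.92  6.4 ] turn 7.83 rows 4
589,266.5,140,90 -> shift cm [ 5.46 24.33  7.27] turn 6.33 rows 6
```

arm_command --pt "0 4.5 1.8 3 0.38" --pt "0 9 3.6 6 0.38" --pt "0 13 5.2 7.8 0.38" --pt "0 15.9 6.4 7.8 0.38" --pt "0 15.9 6.4 7.8 0.38" --pt "0 15.9 6.4 7.8 0.38" --pt "0 15.9 6.4 7.8 0.38" --pt "4 15.9 6.4 7.8 0.38"

```text
time: 14.7
tool_pos: [586.1, 177.6, 317.1]
tcp_rot: [0.476, 1.527, 0.448]
contact_force: [1.3, 0.5, 0.4]
grip_width: 35.0
```

```bash
python3 pl.py 589.5,182,66.5,88.5; python3 fit.py
```

```text
t 14.7 grip [592.5 180.6 158.1] jaw 88.45 down [ 0.04   0.019 -0.999] F [1.3 0.5 0.4] w 35.0 q [ 0.17  0.57  1.41  0.01  1.12 -1.38]
589.5,182,66.5,88.5 -> shift cm [ 9.14 -0.06 -0.66] turn -0.05 rows 2
xy [490.9 350.6] rectc [492.4 350.6] axis deg 1.3 len 70 w 38
xy [524.2 167.8] rectc [524.1 168.8] axis deg 1.7 len 67 w 18
```

```bash
for i in 1 2 3; do python3 -c "
from h import *
bot.capture('top')"; python3 pl.py|cut -c1-80; done
```

```text
t 14.8 grip [586.4 179.6 148.9] jaw 88.42 down [ 0.02   0.016 -1.   ] F [-0.6  0
t 14.85 grip [587.6 179.9 151.2] jaw 88.43 down [ 0.023  0.016 -1.   ] F [ 0.4 -
t 14.9 grip [588.8 180.3 153.1] jaw 88.45 down [ 0.026  0.017 -1.   ] F [0.8 0.2
```

```bash
for i in 1 2 3 4 5 6; do python3 -c "
from h import *
bot.capture('top')"; python3 pl.py|cut -c1-80; done
```

```text
t 14.95 grip [589.6 180.7 154.2] jaw 88.47 down [ 0.029  0.018 -0.999] F [0.3 0.
t 15.0 grip [589.9 181.  154.7] jaw 88.48 down [ 0.03   0.018 -0.999] F [-0.7  0
t 15.05 grip [590.  181.2 154.9] jaw 88.5 down [ 0.031  0.018 -0.999] F [ 0.5 -0
t 15.1 grip [590.  181.3 154.8] jaw 88.51 down [ 0.031  0.018 -0.999] F [ 0.4 -0
t 15.15 grip [589.8 181.4 154.6] jaw 88.52 down [ 0.031  0.018 -0.999] F [ 0.1 -
t 15.2 grip [589.7 181.5 154.4] jaw 88.53 down [ 0.03   0.018 -0.999] F [ 0.2 -0
```

arm_command --pt "4.5 0 0 0 0.38" --pt "4.5 0 0 0 0.38"

```text
time: 15.4
tool_pos: [584.7, 179.2, 264.5]
tcp_rot: [0.668, 1.543, 0.642]
contact_force: [-0.8, 0.1, -0.2]
grip_width: 34.9
```

```bash
python3 pl.py 589.5,182,66.5,88.5; 
```

```text
t 15.4 grip [588.2 181.8 105.3] jaw 88.53 down [ 0.022  0.016 -1.   ] F [-0.8  0.1 -0.2] w 34.9 q [ 0.17  0.63  1.46  0.01  1.03 -1.38]
589.5,182,66.5,88.5 -> shift cm [ 3.88 -0.04  0.05] turn 0.03 rows 1
```

arm_command --pt "2 0 0 0 0.38" --pt "3.8 0 0 0 0.38" --pt "3.8 0 0 0 0.38" --pt "3.8 0 0 0 0" --pt "3.8 0 0 0 0" --pt "3.8 0 0 0 0" --pt "3.8 0 0 0 0" --pt "0 0 0 0 0" --pt "-4.5 0 0 0 0" --pt "-9 0 0 0 0"

```text
time: 16.4
tool_pos: [582.4, 177.6, 355.7]
tcp_rot: [0.689, 1.545, 0.663]
contact_force: [1.4, 0.1, -1.0]
grip_width: 23.5
```

```bash
python3 - <<'E'
from h import *
for i in range(4): s=snap('scene')
cv2.imwrite('pics/s10z.png',cv2.resize(s['frame'][110:270,190:400],None,fx=3.6,fy=3.6,interpolation=cv2.INTER_CUBIC))
E
python3 pl.py 541,14.5,160,96.2 475,0,160,96.2
```

```text
t 16.6 grip [586.5 180.3 196.5] jaw 88.52 down [ 0.024  0.017 -1.   ] F [-0.8 -0.2 -1.3] w 23.4 q [ 0.17  0.53  1.37  0.01  1.22 -1.38]
541,14.5,160,96.2 -> shift cm [  3.26 -16.75  -4.2 ] turn -7.68 rows 4
475,0,160,96.2 -> shift cm [  3.08 -18.37 -10.75] turn -7.68 rows 5
```

View pics/s10z.png

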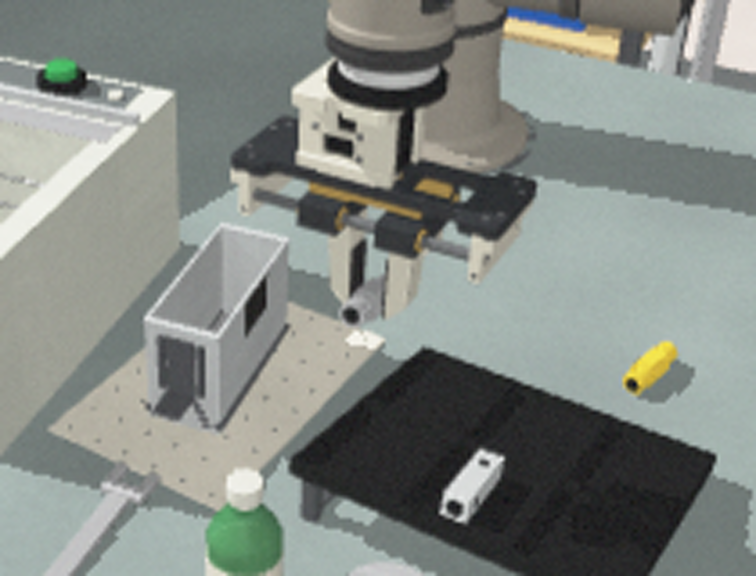

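```bash
python3 - <<'E'
from h import *
t=snap('top')
cv2.imwrite('pics/t10z.png',cv2.resize(t['frame'][145:275,220:310],None,fx=4.5,fy=4.5,interpolation=cv2.INTER_CUBIC))
E
```

```text
(no output)
```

View pics/t10z.png

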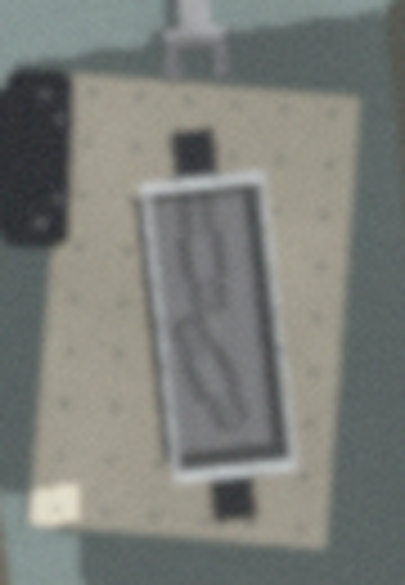

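```bash
python3 pl.py 477,4,160,96.2
```

```text
t 16.65 grip [585.7 180.2 194.8] jaw 88.52 down [ 0.021  0.016 -1.   ] F [-0.3 -0.1 -1.8] w 23.5 q [ 0.17  0.53  1.37  0.01  1.22 -1.38]
477,4,160,96.2 -> shift cm [  2.97 -17.95 -10.47] turn -7.68 rows 5
```

arm_command --pt "0 -3.5 -2 -2 0" --pt "0 -7 -4 -4 0" --pt "0 -10.5 -6 -6 0" --pt "0 -14 -8 -7.7 0" --pt "1 -17 -9.8 -7.7 0" --pt "3 -17.9 -10.5 -7.7 0" --pt "3 -17.9 -10.5 -7.7 0" --pt "3 -17.9 -10.5 -7.7 0" --pt "3 -17.9 -10.5 -7.7 0"

```text
time: 17.55
tool_pos: [474.1, 2.5, 319.0]
tcp_rot: [0.545, 1.544, 0.654]
contact_force: [-0.1, 0.9, -0.3]
grip_width: 23.4
```

```bash
python3 pl.py 477,4,125,96.2
```

```text
t 17.55 grip [477.4   5.1 159.9] jaw 96.27 down [ 0.021  0.016 -1.   ] F [-0.1  0.9 -0.3] w 23.4 q [-0.16  0.34  1.79  0.02  0.99 -1.85]
477,4,125,96.2 -> shift cm [ 3.48 -0.15 -0.14] turn 0.07 rows 1
```

arm_command --pt "2 -0.1 0 0 0" --pt "3.4 -0.1 0 0 0" --pt "3.4 -0.1 0 0 0" --pt "3.4 -0.1 0 0 0" --pt "3.4 -0.1 0 0 0.5" --pt "3.4 -0.1 0 0 0.5" --pt "3.4 -0.1 0 0 0.5" --pt "0 0 0 0 0.4" --pt "-3 0 0 0 0.38" --pt "-3 0 0 0 0.38"

```text
time: 18.55
tool_pos: [474.3, 1.9, 352.9]
tcp_rot: [0.364, 1.538, 0.473]
contact_force: [-0.0, -0.0, -0.3]
grip_width: 35.0
```

```bash
python3 -c "
from h import *
for i in range(3):bot.capture('top')";python3 pl.py 589,266.5,140,90
```

```text
t 18.7 grip [476.5   4.6 189.6] jaw 96.26 down [ 0.021  0.016 -1.   ] F [0.  0.  0.4] w 35.0 q [-0.16  0.3   1.75  0.02  1.07 -1.85]
589,266.5,140,90 -> shift cm [ 5.62 24.73 13.92] turn 6.26 rows 6
```

arm_command --pt "0 4 2.3 1 0.38" --pt "0 8 4.6 2 0.38" --pt "0 12 6.9 3 0.38" --pt "0 16 9.2 4 0.38" --pt "0 20 11.5 6.2 0.38" --pt "0 24 13.5 6.2 0.38" --pt "0 24.7 13.9 6.2 0.38" --pt "0 24.7 13.9 6.2 0.38" --pt "5 24.7 13.9 6.2 0.38" --pt "5 24.7 13.9 6.2 0.38"

```text
time: 19.7
tool_pos: [583.4, 261.4, 298.9]
tcp_rot: [0.966, 1.556, 0.966]
contact_force: [-0.9, 0.1, -0.7]
grip_width: 35.1
```

```bash
python3 pl.py 589.5,266.5,66.5,90;python3 - <<'E'
from h import *
s=snap('scene');t=snap('top')
cv2.imwrite('pics/s11z.png',cv2.resize(s['frame'][110:270,190:400],None,fx=3.6,fy=3.6,interpolation=cv2.INTER_CUBIC))
cv2.imwrite('pics/t11z.png',cv2.resize(t['frame'][145:275,100:310],None,fx=3.8,fy=3.8,interpolation=cv2.INTER_CUBIC))
E
python3 pl.py 589.5,266.5,66.5,90
```

```text
t 19.7 grip [584.7 263.3 139.7] jaw 89.98 down [ 0.008  0.012 -1.   ] F [-0.9  0.1 -0.7] w 35.1 q [ 0.3   0.64  1.33  0.01  1.16 -1.27]
589.5,266.5,66.5,90 -> shift cm [7.33 0.23 0.42] turn -0.02 rows 2
t 19.8 grip [587.9 264.4 145.6] jaw 89.98 down [ 0.018  0.015 -1.   ] F [ 1.2 -0.1  0.1] w 34.9 q [ 0.3   0.63  1.32  0.01  1.16 -1.27]
589.5,266.5,66.5,90 -> shift cm [7.92 0.09 0.02] turn -0.02 rows 2
```

View pics/s11z.png

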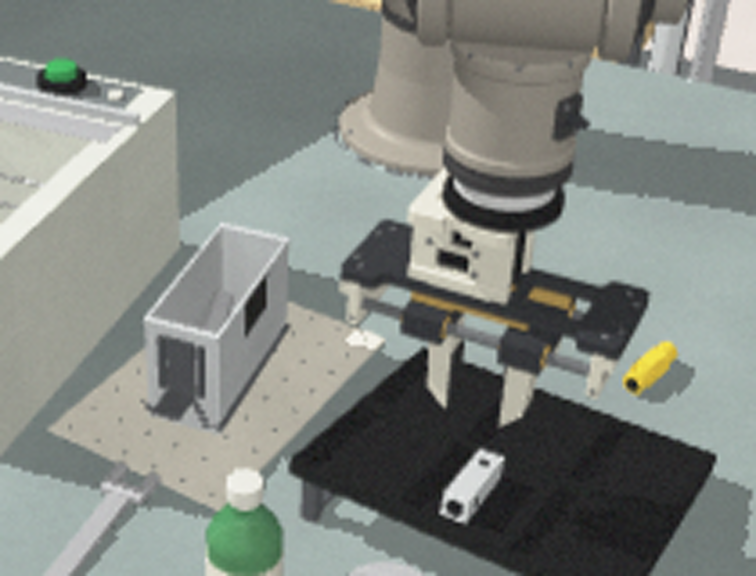

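View pics/t11z.png

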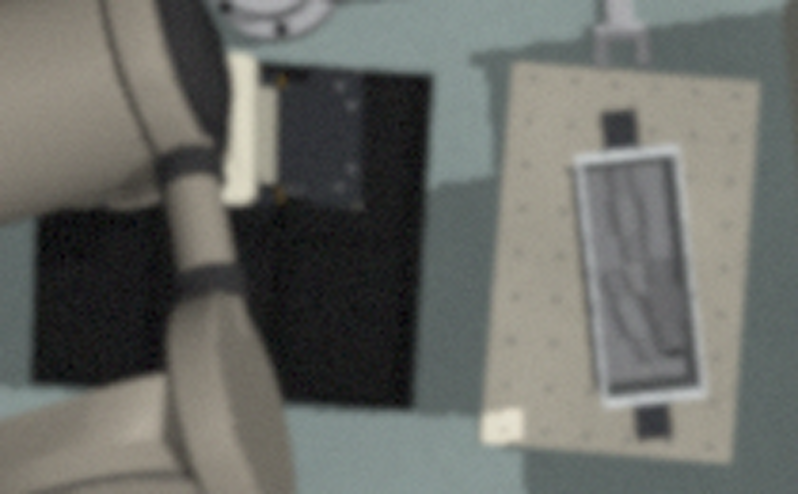

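arm_command --pt "3 0.1 0 0 0.38" --pt "5.5 0.1 0 0 0.38" --pt "7.8 0.1 0 0 0.38" --pt "7.8 0.1 0 0 0.38" --pt "7.8 0.1 0 0 0" --pt "7.8 0.1 0 0 0" --pt "7.8 0.1 0 0 0" --pt "7.8 0.1 0 0 0" --pt "4 0 0 0 0" --pt "-1 0 0 0 0"

```text
time: 20.8
tool_pos: [584.3, 261.6, 313.9]
tcp_rot: [0.823, 1.553, 0.823]
contact_force: [0.8, 0.7, -0.1]
grip_width: 19.9
```

```bash
python3 - <<'E'
from h import *
for i in range(4): s=snap('scene')
cv2.imwrite('pics/s12z.png',cv2.resize(s['frame'][110:270,190:400],None,fx=3.6,fy=3.6,interpolation=cv2.INTER_CUBIC))
E
python3 pl.py 543,10,170,96.2
```

```text
t 21.0 grip [588.5 264.5 157.9] jaw 89.98 down [ 0.021  0.016 -1.   ] F [ 0.3  0.4 -1.5] w 19.6 q [ 0.3   0.62  1.31  0.01  1.18 -1.27]
543,10,170,96.2 -> shift cm [ -1.72 -25.43  -4.5 ] turn -6.22 rows 6
```

View pics/s12z.png

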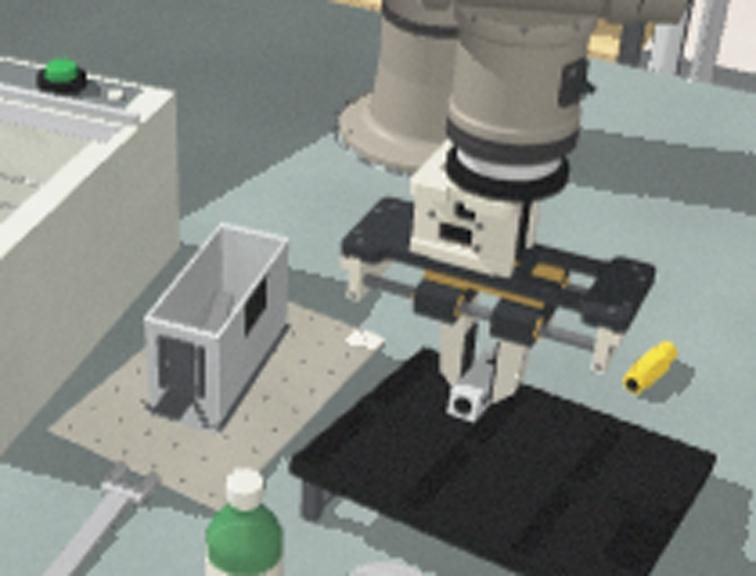

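arm_command --pt "-2.5 -4 -0.8 -2 0" --pt "-2.5 -8 -1.6 -4 0" --pt "-2.5 -12.5 -2.4 -6 0" --pt "-2.5 -17 -3.3 -6.2 0" --pt "-2.5 -21.5 -4.2 -6.2 0" --pt "-1.7 -25 -4.7 -6.2 0" --pt "-1.7 -25.4 -4.8 -6.2 0" --pt "-1.7 -25.4 -4.8 -6.2 0" --pt "-1.7 -25.4 -4.8 -6.2 0" --pt "-1.7 -25.4 -4.8 -6.2 0"

```text
time: 22.0
tool_pos: [536.8, 8.9, 328.8]
tcp_rot: [0.548, 1.544, 0.658]
contact_force: [-0.1, 0.3, -1.0]
grip_width: 19.9
```

```bash
python3 pl.py 540.5,9.5,125,96.2
```

```text
t 22.0 grip [540.2  11.5 169.6] jaw 96.28 down [ 0.021  0.016 -1.   ] F [-0.1  0.3 -1. ] w 19.9 q [-0.13  0.43  1.61  0.02  1.08 -1.82]
540.5,9.5,125,96.2 -> shift cm [ 4.46 -0.27 -0.09] turn 0.08 rows 1
```

arm_command --pt "2 -0.2 0 0 0" --pt "4.4 -0.2 0 0 0" --pt "4.4 -0.2 0 0 0" --pt "4.4 -0.2 0 0 0" --pt "4.4 -0.2 0 0 0.5" --pt "4.4 -0.2 0 0 0.5" --pt "4.4 -0.2 0 0 0.5" --pt "0 0 0 0 0.5" --pt "-5 0 0 0 0.5" --pt "-5 5 0 0 0.5"

```text
time: 23.0
tool_pos: [532.4, 54.3, 386.5]
tcp_rot: [0.268, 1.533, 0.371]
contact_force: [0.8, 0.5, -0.1]
grip_width: 45.6
```

arm_command --pt "0 5 0 0 1" --pt "0 10 0 0 1" --pt "0 13 0 0 1" --pt "0 13 0 0 1" --pt "0 13 0 0 1"

```text
time: 23.5
tool_pos: [518.8, 183.9, 388.1]
tcp_rot: [0.254, 1.532, 0.359]
contact_force: [0.7, 0.2, -0.5]
grip_width: 81.3
```

```bash
python3 pl.py;python3 - <<'E'
from h import *
s=snap('scene');t=snap('top','t12')
cv2.imwrite('pics/s12z.png',cv2.resize(s['frame'][150:260,200:310],None,fx=5,fy=5,interpolation=cv2.INTER_CUBIC))
g=t['frame'][150:270,220:310];g=cv2.convertScaleAbs(g,alpha=1.6,beta=-60)
cv2.imwrite('pics/t12z.png',cv2.resize(g,None,fx=5,fy=5,interpolation=cv2.INTER_CUBIC))
E
python3 pl.py
```

```text
t 23.5 grip [524.5 186.1 229. ] jaw 96.01 down [ 0.036  0.013 -0.999] F [ 0.7  0.2 -0.5] w 81.3 q [ 0.2   0.39  1.5   0.01  1.22 -1.48]
t 23.6 grip [524.8 184.8 228.9] jaw 95.86 down [ 0.036  0.013 -0.999] F [ 0.3 -0.3  0.1] w 88.5 q [ 0.2   0.39  1.5   0.01  1.22 -1.48]
```

View pics/s12z.png

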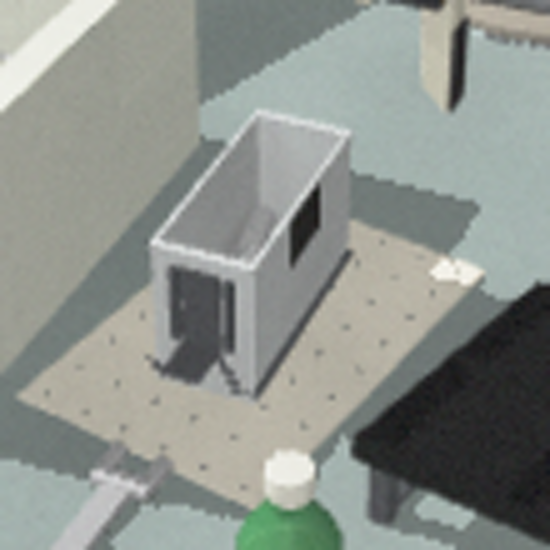

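View pics/t12z.png

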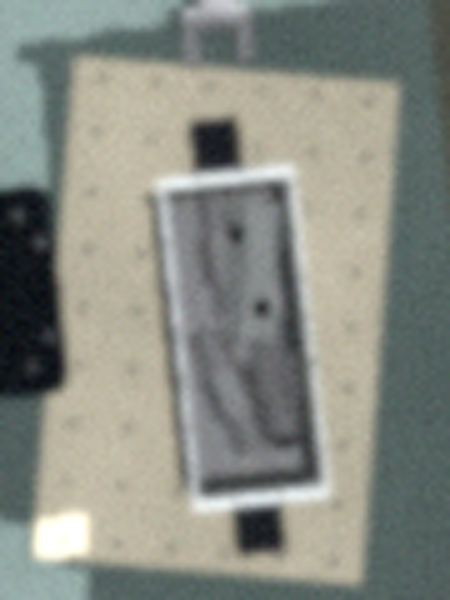

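```bash
python3 - <<'E'
from h import *
t=snap('top')
P=[onz(t,((a+.5)/5-.5+220,(b+.5)/5-.5+150),103) for a,b in((153,182),(297,167),(188,510),(330,495))]
print(np.round(P,1),np.mean(P,0))
for i,j in((2,0),(3,1),(3,2),(1,0)):
    d=P[j]-P[i];print(np.linalg.norm(d),np.degrees(np.arctan2(d[1],d[0])))
E
python3 pl.py 508,11,230,96.2 508,11,160,96.2
```

```text
[[581.7  52.5 103. ]
 [588.9 -14.7 103. ]
 [429.7  35.9 103. ]
 [436.8 -29.8 103. ]] [509.26437797  10.96790944 103.        ]
152.92276353171573 6.248397900638906
152.9250802117611 5.682015670681548
66.12114237702467 96.14803530275874
67.63282482941923 96.14591141472762
t 23.65 grip [524.9 184.6 228.8] jaw 95.83 down [ 0.036  0.013 -0.999] F [-0.2  1.1  0. ] w 90.1 q [ 0.2   0.39  1.5   0.01  1.22 -1.48]
508,11,230,96.2 -> shift cm [ -0.41 -17.09  -3.43] turn -0.37 rows 4
508,11,160,96.2 -> shift cm [  6.59 -17.16  -3.68] turn -0.37 rows 4
```

arm_command --pt "0 -4.5 -0.9 -0.3 1" --pt "0 -9 -1.8 -0.3 1" --pt "0 -13 -2.6 -0.3 1" --pt "0 -17 -3.3 -0.3 1" --pt "0 -17.1 -3.3 -0.3 1" --pt "0 -17.1 -3.3 -0.3 1" --pt "0 -17.1 -3.3 -0.3 1" --pt "5 -17.1 -3.3 -0.3 1" --pt "5 -17.1 -3.3 -0.3 1"

```text
time: 24.55
tool_pos: [504.0, 10.9, 330.7]
tcp_rot: [0.427, 1.541, 0.536]
contact_force: [-0.7, -0.9, -0.1]
grip_width: 92.1
```

```bash
python3 pl.py 509,11,160,96.1
```

```text
t 24.55 grip [508.   13.3 171.5] jaw 96.21 down [ 0.025  0.015 -1.   ] F [-0.7 -0.9 -0.1] w 92.1 q [-0.14  0.37  1.7   0.02  1.05 -1.83]
509,11,160,96.1 -> shift cm [ 1.15 -0.26  0.04] turn 0.11 rows 1
```

arm_command --pt "-2 -0.2 0 0.1 1" --pt "-4 -0.2 0 0.1 1" --pt "-4 -0.2 0 0.1 1" --pt "-4 -0.2 0 0.1 1" --pt "1 -0.2 0 0.1 1" --pt "1 -0.2 0 0.1 1"

```text
time: 25.15
tool_pos: [502.5, 9.7, 315.9]
tcp_rot: [0.763, 1.549, 0.87]
contact_force: [-0.2, -0.0, 0.6]
grip_width: 91.4
```

```bash
python3 pl.py 509,11,160,96.1
```

```text
t 25.15 grip [504.7  12.4 156.8] jaw 96.13 down [ 0.014  0.017 -1.   ] F [-0.2 -0.   0.6] w 91.4 q [-0.14  0.39  1.72  0.02  1.02 -1.83]
509,11,160,96.1 -> shift cm [-0.32 -0.18  0.41] turn 0.03 rows 1
```

arm_command --pt "-2 -0.2 0.4 0 1" --pt "-4 -0.2 0.4 0 1" --pt "-4 -0.2 0.4 0 1" --pt "-4 -0.2 0.4 0 1" --pt "0.8 -0.2 0.4 0 1" --pt "0.8 -0.2 0.4 0 1"

```text
time: 25.75
tool_pos: [504.8, 8.7, 303.4]
tcp_rot: [1.309, 1.552, 1.416]
contact_force: [-0.3, 0.3, -0.8]
grip_width: 92.0
```

```bash
python3 pl.py 509,11,160,96.1
```

```text
t 25.75 grip [505.2  11.6 144.2] jaw 96.13 down [ 0.003  0.018 -1.   ] F [-0.3  0.3 -0.8] w 92.0 q [-0.14  0.41  1.72  0.02  1.   -1.83]
509,11,160,96.1 -> shift cm [-1.58 -0.07  0.38] turn 0.03 rows 1
```

arm_command --pt "-1 -0.1 0.4 0 1" --pt "-1 -0.1 0.4 0 1" --pt "-1 -0.1 0.4 0 1" --pt "-1 -0.1 0.4 0 1"

```text
time: 26.15
tool_pos: [509.0, 7.8, 314.5]
tcp_rot: [1.203, 1.552, 1.31]
contact_force: [0.6, -0.4, 0.9]
grip_width: 91.8
```

```bash
python3 pl.py 509,11,83,96.1; python3 - <<'E'
from h import *
s=snap('scene')
cv2.imwrite('pics/s13z.png',cv2.resize(s['frame'][110:260,170:330],None,fx=4,fy=4,interpolation=cv2.INTER_CUBIC))
E
python3 pl.py 509,11,83,96.1
```

```text
t 26.15 grip [509.8  10.7 155.4] jaw 96.13 down [ 0.005  0.018 -1.   ] F [ 0.6 -0.4  0.9] w 91.8 q [-0.14  0.41  1.7   0.02  1.03 -1.83]
509,11,83,96.1 -> shift cm [ 7.23 -0.09 -0.12] turn 0.03 rows 2
t 26.2 grip [509.6  10.8 155.1] jaw 96.13 down [ 0.004  0.018 -1.   ] F [ 0.1 -0.5  0.2] w 91.6 q [-0.14  0.41  1.7   0.02  1.03 -1.83]
509,11,83,96.1 -> shift cm [ 7.21 -0.1  -0.1 ] turn 0.03 rows 2
```

View pics/s13z.png

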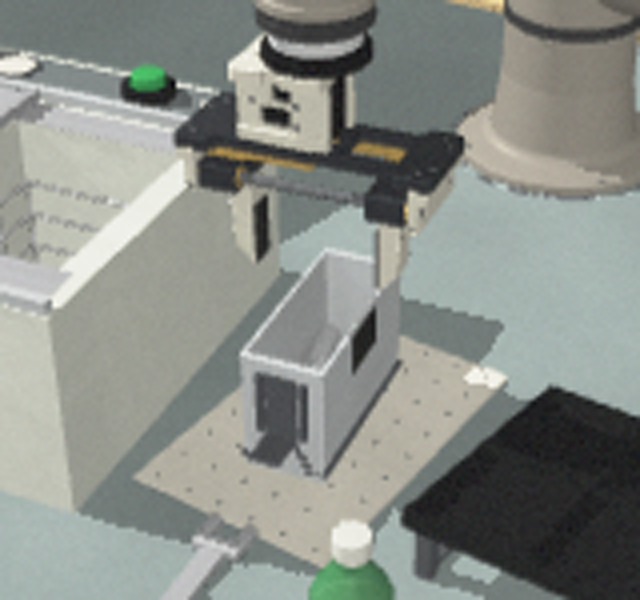

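arm_command --pt "2 -0.1 -0.1 0 1" --pt "4 -0.1 -0.1 0 1" --pt "6 -0.1 -0.1 0 1" --pt "7.2 -0.1 -0.1 0 1" --pt "7.2 -0.1 -0.1 0 1" --pt "7.2 -0.1 -0.1 0 1"

```text
time: 26.8
tool_pos: [508.6, 8.0, 242.8]
tcp_rot: [1.202, 1.552, 1.309]
contact_force: [-0.3, 0.1, 0.8]
grip_width: 92.0
```

```bash
python3 pl.py 509,11,83,96.1; python3 - <<'E'
from h import *
s=snap('scene')
cv2.imwrite('pics/s14z.png',cv2.resize(s['frame'][110:260,170:330],None,fx=4,fy=4,interpolation=cv2.INTER_CUBIC))
E
```

```text
t 26.8 grip [509.3  10.9  83.6] jaw 96.13 down [ 0.005  0.018 -1.   ] F [-0.3  0.1  0.8] w 92.0 q [-0.14  0.51  1.78  0.02  0.86 -1.83]
509,11,83,96.1 -> shift cm [ 0.06  0.01 -0.03] turn 0.03 rows 1
```

View pics/s14z.png

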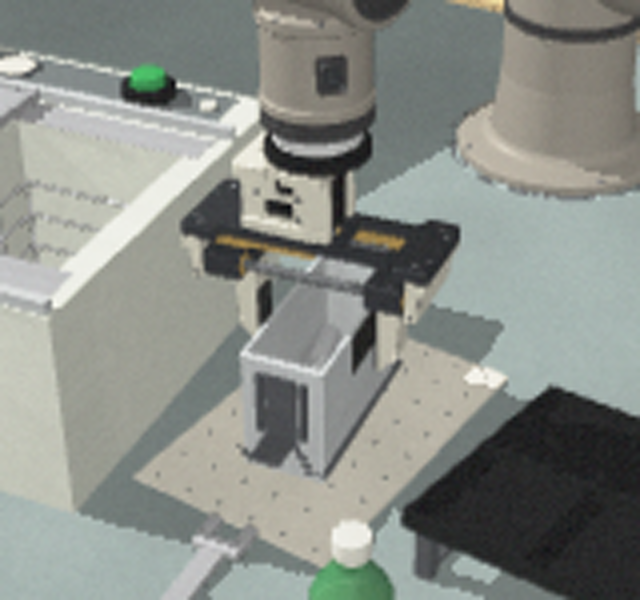

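arm_command --pt "0 0 0 0 0" --pt "0 0 0 0 0" --pt "0 0 0 0 0" --pt "0 0 0 0 0" --pt "0 0 0 0 0" --pt "0 0 0 0 0" --pt "-1 0 0 0 0" --pt "-3 0 0 0 0" --pt "-4 0 0 0 0" --pt "-4 0 0 0 0"

```text
time: 27.85
tool_pos: [508.8, 7.1, 284.2]
tcp_rot: [1.029, 1.552, 1.135]
contact_force: [1.0, 0.4, -5.9]
grip_width: 64.1
```

```bash
python3 pl.py; python3 - <<'E'
from h import *
for i in range(3): s=snap('scene')
t=snap('top')
cv2.imwrite('pics/s15z.png',cv2.resize(s['frame'][90:240,170:330],None,fx=4,fy=4,interpolation=cv2.INTER_CUBIC))
cv2.imwrite('pics/t15z.png',cv2.resize(t['frame'][130:300,200:330],None,fx=3.5,fy=3.5,interpolation=cv2.INTER_CUBIC))
E
python3 pl.py
```

```text
t 27.85 grip [510.    9.8 125. ] jaw 96.13 down [ 0.008  0.017 -1.   ] F [ 1.   0.4 -5.9] w 64.1 q [-0.14  0.44  1.74  0.02  0.95 -1.83]
t 28.05 grip [508.7  10.2 123. ] jaw 96.13 down [ 0.004  0.018 -1.   ] F [ 0.4 -0.4 -6.5] w 63.7 q [-0.14  0.45  1.74  0.02  0.95 -1.83]
```

View pics/s15z.png

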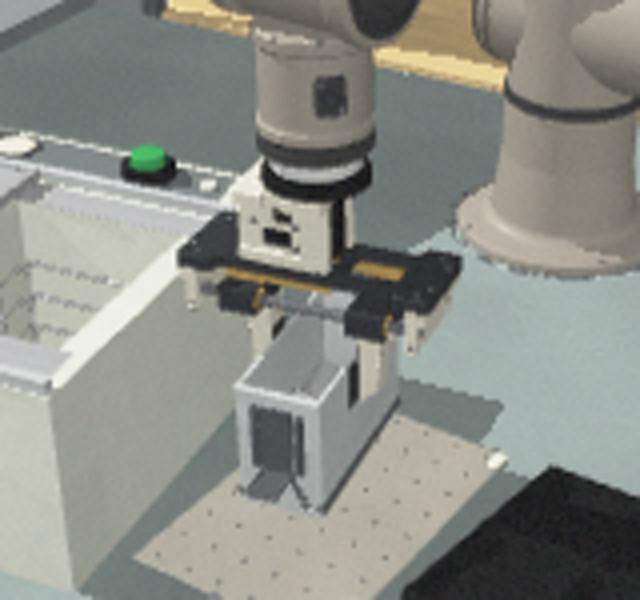

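View pics/t15z.png

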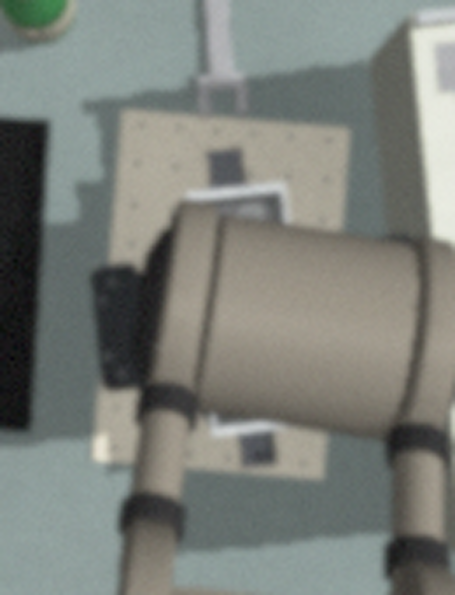

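arm_command --pt "-2 0 0 0 0" --pt "-5 0 0 0 0" --pt "-9 0 0 0 0" --pt "-13 0 0 0 0" --pt "-16 0 0 0 0" --pt "-17 0 0 0 0" --pt "-17 0 0 0 0" --pt "-17 0 0 0 0" --pt "-17 0 0 0 0"

```text
time: 28.95
tool_pos: [507.3, 4.3, 449.8]
tcp_rot: [1.496, 1.552, 1.603]
contact_force: [0.5, 0.5, -7.3]
grip_width: 63.6
```

```bash
python3 pl.py 563,-204.5,290,95.3
```

```text
t 28.95 grip [507.2   7.2 290.7] jaw 96.12 down [-0.001  0.019 -1.   ] F [ 0.5  0.5 -7.3] w 63.6 q [-0.15  0.28  1.49  0.02  1.38 -1.83]
563,-204.5,290,95.3 -> shift cm [ -0.33 -21.65   3.29] turn 0.82 rows 5
```

arm_command --pt "-0.4 -2 0.3 0 0" --pt "-0.4 -5 0.8 0.4 0" --pt "-0.4 -9 1.4 0.8 0" --pt "-0.4 -13 2 0.8 0" --pt "-0.4 -17 2.6 0.8 0" --pt "-0.4 -20 3 0.8 0" --pt "-0.4 -21.5 3.3 0.8 0" --pt "-0.4 -21.6 3.3 0.8 0" --pt "-0.4 -21.6 3.3 0.8 0" --pt "-0.4 -21.6 3.3 0.8 0"

```text
time: 29.95
tool_pos: [563.1, -205.8, 449.4]
tcp_rot: [1.558, 1.551, 1.652]
contact_force: [-0.7, 0.6, -5.9]
grip_width: 63.6
```

```bash
python3 pl.py 563,-204.5,260,95.3; python3 - <<'E'
from h import *
s=snap('scene','s16');t=snap('top','t16')
cv2.imwrite('pics/s16z.png',cv2.resize(s['frame'][60:230,70:270],None,fx=3.5,fy=3.5,interpolation=cv2.INTER_CUBIC))
cv2.imwrite('pics/t16z.png',cv2.resize(t['frame'][110:300,290:512],None,fx=3,fy=3,interpolation=cv2.INTER_CUBIC))
E
python3 pl.py 563,-204.5,260,95.3
```

```text
t 29.95 grip [ 562.8 -202.7  290.3] jaw 95.39 down [-0.002  0.02  -1.   ] F [-0.7  0.6 -5.9] w 63.6 q [-0.48  0.46  1.22  0.02  1.47 -2.15]
563,-204.5,260,95.3 -> shift cm [ 3.02 -0.24 -0.  ] turn 0.09 rows 1
t 30.05 grip [ 563.  -202.7  290.8] jaw 95.41 down [-0.001  0.019 -1.   ] F [ 0.7  1.  -7.3] w 64.1 q [-0.48  0.46  1.22  0.02  1.47 -2.15]
563,-204.5,260,95.3 -> shift cm [ 3.08 -0.23 -0.02] turn 0.11 rows 1
```

View pics/s16z.png

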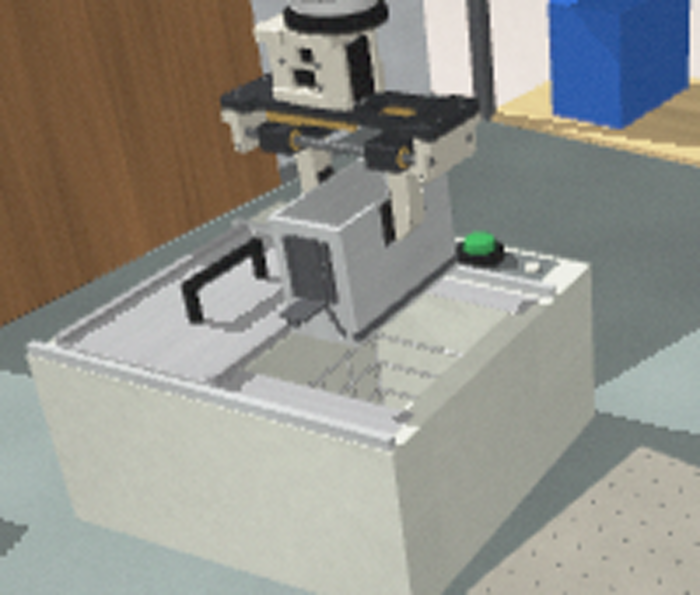

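View pics/t16z.png

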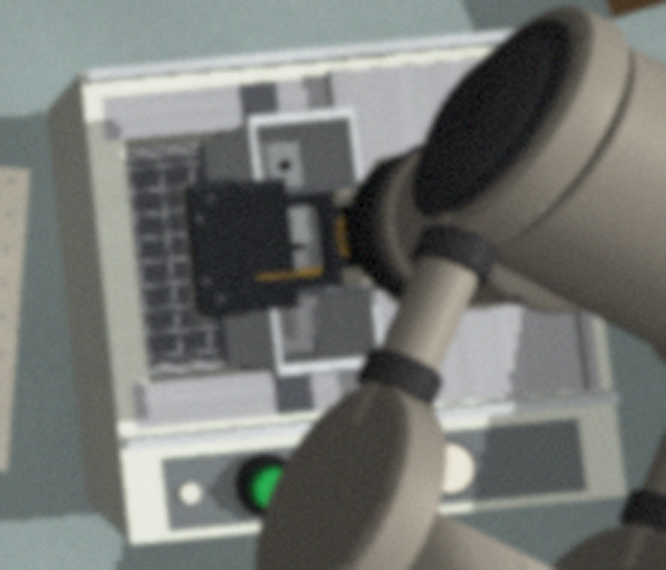

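```bash
python3 - <<'E'
from h import *
t=snap('top')
Q={}
for n,(a,b) in dict(FL=(250,118),FR=(352,110),NL=(280,372),NR=(380,358)).items():
    Q[n]=onz(t,((a+.5)/3-.5+290,(b+.5)/3-.5+110),310)
    print(n,np.round(Q[n],1))
print(np.mean(list(Q.values()),0))
for a,b in(('NL','FL'),('NR','FR')):
    d=Q[b]-Q[a];print(np.linalg.norm(d),np.degrees(np.arctan2(d[1],d[0])))
E
python3 pl.py 563,-204.5,245,95.3
```

```text
FL [ 636.2 -167.1  310. ]
FR [ 641.3 -228.5  310. ]
NL [ 484.5 -182.9  310. ]
NR [ 493.  -242.4  310. ]
[ 563.75351493 -205.22490523  310.        ]
152.49387990850678 5.927636692369073
148.93801322250513 5.372403853068852
t 30.1 grip [ 563.  -202.9  290.9] jaw 95.41 down [-0.001  0.019 -1.   ] F [ 0.   0.2 -6. ] w 63.7 q [-0.48  0.46  1.22  0.02  1.47 -2.15]
563,-204.5,245,95.3 -> shift cm [ 4.59 -0.25 -0.02] turn 0.11 rows 1
```

arm_command --pt "1 -0.2 0 0.1 0" --pt "2 -0.2 0 0.1 0" --pt "3 -0.2 0 0.1 0" --pt "4 -0.2 0 0.1 0" --pt "4.6 -0.2 0 0.1 0" --pt "4.6 -0.2 0 0.1 0" --pt "4.6 -0.2 0 0.1 0"

```text
time: 30.8
tool_pos: [563.3, -207.1, 404.1]
tcp_rot: [1.495, 1.552, 1.588]
contact_force: [0.3, -1.3, -6.4]
grip_width: 63.6
```

```bash
python3 pl.py 563,-204.5,225,95.3; python3 - <<'E'
from h import *
s=snap('scene','s17');t=snap('top','t17')
cv2.imwrite('pics/s17z.png',cv2.resize(s['frame'][80:220,80:250],None,fx=4.2,fy=4.2,interpolation=cv2.INTER_CUBIC))
cv2.imwrite('pics/t17z.png',cv2.resize(t['frame'][110:300,290:512],None,fx=3,fy=3,interpolation=cv2.INTER_CUBIC))
E
```

```text
t 30.8 grip [ 563.3 -204.1  245. ] jaw 95.3 down [-0.     0.019 -1.   ] F [ 0.3 -1.3 -6.4] w 63.6 q [-0.48  0.48  1.3   0.02  1.36 -2.15]
563,-204.5,225,95.3 -> shift cm [ 2.   -0.07 -0.04] turn 0.0 rows 1
```

View pics/s17z.png

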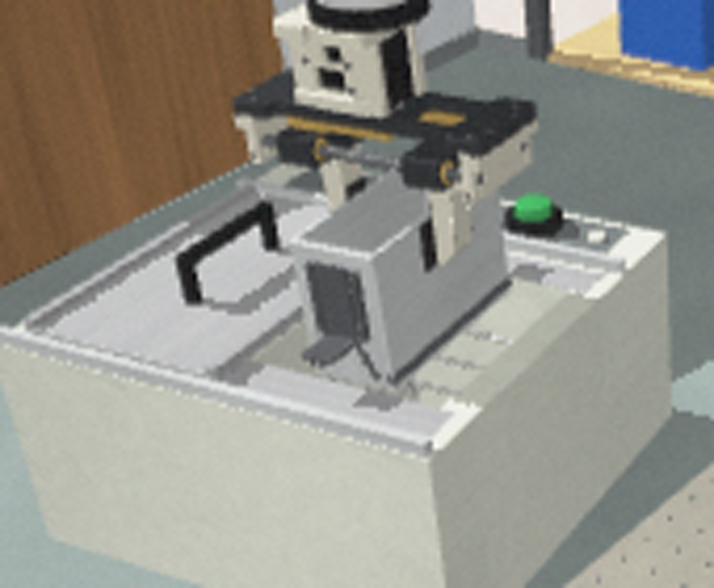

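View pics/t17z.png

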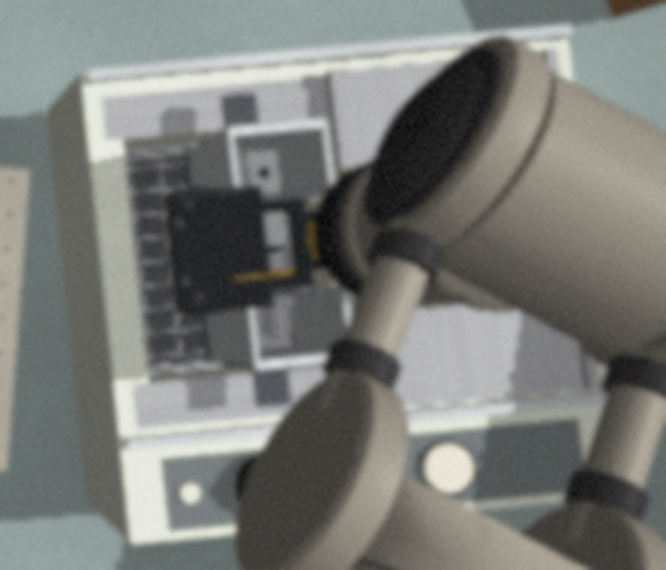

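arm_command --pt "1 0 0 0 0" --pt "2 0 0 0 0" --pt "2.6 0 0 0 0" --pt "3.1 0 0 0 0" --pt "3.6 0 0 0 0" --pt "4.1 0 0 0 0" --pt "4.5 0 0 0 0" --pt "4.9 0 0 0 0" --pt "4.9 0 0 0 0" --pt "4.9 0 0 0 0"

```text
time: 31.9
tool_pos: [563.3, -206.1, 356.7]
tcp_rot: [1.391, 1.553, 1.484]
contact_force: [-3.6, 2.8, 3.3]
grip_width: 63.8
```

```bash
python3 pl.py 563,-204.5,193,95.3; python3 - <<'E'
from h import *
s=snap('scene','s18');t=snap('top','t18')
cv2.imwrite('pics/s18z.png',cv2.resize(s['frame'][80:220,80:250],None,fx=4.2,fy=4.2,interpolation=cv2.INTER_CUBIC))
cv2.imwrite('pics/t18z.png',cv2.resize(t['frame'][110:300,290:512],None,fx=3,fy=3,interpolation=cv2.INTER_CUBIC))
E
python3 pl.py 563,-204.5,193,95.3
```

```text
t 31.9 grip [ 563.6 -203.3  197.5] jaw 95.31 down [ 0.002  0.018 -1.   ] F [-3.6  2.8  3.3] w 63.8 q [-0.48  0.52  1.38  0.02  1.25 -2.15]
563,-204.5,193,95.3 -> shift cm [ 0.45 -0.12 -0.07] turn 0.01 rows 1
t 32.0 grip [ 563.6 -203.3  197.3] jaw 95.31 down [ 0.001  0.018 -1.   ] F [-5.2  2.4  4. ] w 64.0 q [-0.48  0.52  1.38  0.02  1.25 -2.15]
563,-204.5,193,95.3 -> shift cm [ 0.43 -0.12 -0.07] turn 0.01 rows 1
```

View pics/s18z.png

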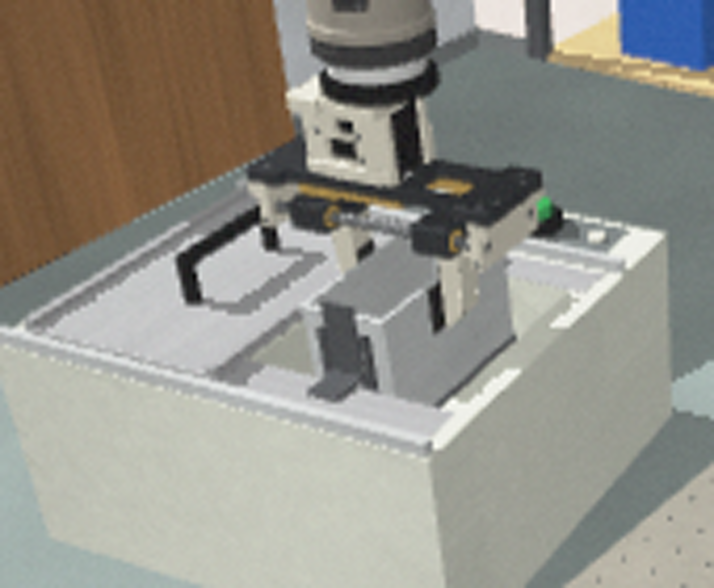

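View pics/t18z.png

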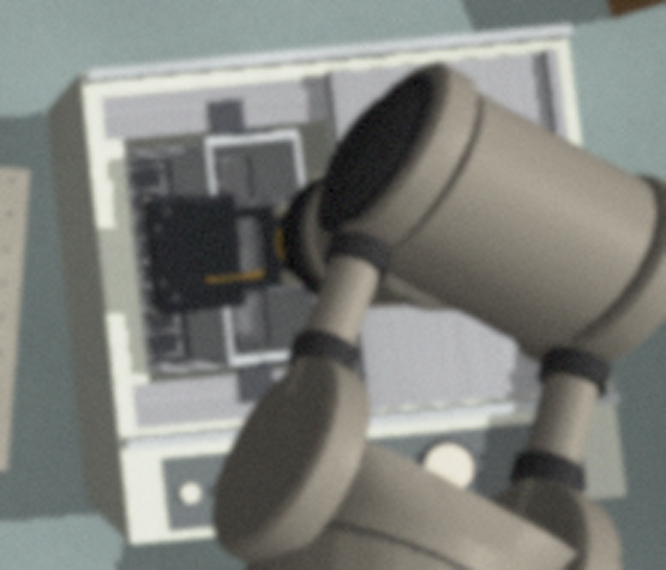

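arm_command --pt "0.3 -0.1 0 0 0" --pt "0.6 -0.1 0 0 0" --pt "0.8 -0.1 0 0 0" --pt "0.8 -0.1 0 0 0" --pt "0.8 -0.1 0 0 0" --pt "0.8 -0.1 0 0 0"

```text
time: 32.6
tool_pos: [563.5, -206.5, 350.9]
tcp_rot: [1.264, 1.553, 1.357]
contact_force: [-6.4, 5.7, 14.7]
grip_width: 63.8
```

```bash
python3 pl.py 563,-204.5,193,95.3; python3 - <<'E'
from h import *
s=snap('scene','s19');t=snap('top','t19')
cv2.imwrite('pics/s19z.png',cv2.resize(s['frame'][80:220,80:250],None,fx=4.2,fy=4.2,interpolation=cv2.INTER_CUBIC))
cv2.imwrite('pics/t19z.png',cv2.resize(t['frame'][140:250,320:410],None,fx=5,fy=5,interpolation=cv2.INTER_CUBIC))
E
python3 pl.py 563,-204.5,193,95.3
```

```text
t 32.6 grip [ 564.1 -203.8  191.7] jaw 95.34 down [ 0.004  0.017 -1.   ] F [-6.4  5.7 14.7] w 63.8 q [-0.48  0.52  1.39  0.02  1.24 -2.15]
563,-204.5,193,95.3 -> shift cm [-0.13 -0.06 -0.12] turn 0.04 rows 1
t 32.7 grip [ 564.1 -203.8  191.7] jaw 95.34 down [ 0.004  0.017 -1.   ] F [-6.3  5.1 15.8] w 63.5 q [-0.48  0.52  1.39  0.02  1.24 -2.15]
563,-204.5,193,95.3 -> shift cm [-0.13 -0.06 -0.12] turn 0.04 rows 1
```

View pics/s19z.png

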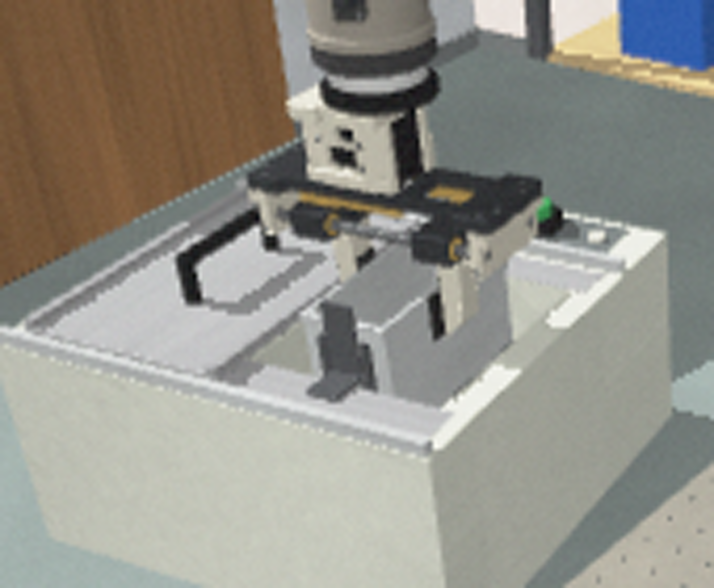

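View pics/t19z.png

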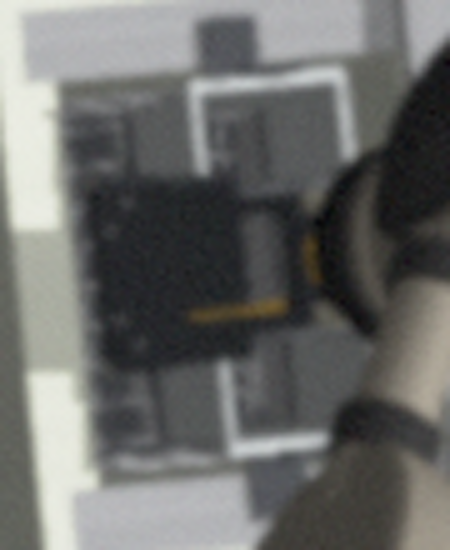

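arm_command --pt "-0.5 0 0 0 0" --pt "-1 0 0 0 0" --pt "-1.5 0 0 0 0" --pt "-2 0 0 0 0" --pt "-3 0 0 0 0" --pt "-4.5 0 0 0 0" --pt "-6.5 0 0 0 0" --pt "-9 0 0 0 0" --pt "-10.5 0 0 0 0" --pt "-10.5 0 0 0 0"

```text
time: 33.7
tool_pos: [563.3, -208.6, 458.3]
tcp_rot: [0.982, 1.554, 1.075]
contact_force: [-1.5, 0.3, -3.9]
grip_width: 63.8
```

```bash
python3 - <<'E'
from h import *
for i in range(3): s=snap('scene','s20')
t=snap('top','t20')
cv2.imwrite('pics/s20z.png',cv2.resize(s['frame'][60:220,80:250],None,fx=3.7,fy=3.7,interpolation=cv2.INTER_CUBIC))
cv2.imwrite('pics/t20z.png',cv2.resize(t['frame'][140:250,310:410],None,fx=5,fy=5,interpolation=cv2.INTER_CUBIC))
E
python3 pl.py 509,11,300,96.1
```

```text
t 33.9 grip [ 563.3 -205.5  295.2] jaw 95.33 down [ 0.001  0.019 -1.   ] F [ 0.6 -0.3 -4.4] w 64.2 q [-0.49  0.46  1.21  0.02  1.48 -2.15]
509,11,300,96.1 -> shift cm [-0.09 22.06 -3.39] turn -0.77 rows 5
```

View pics/s20z.png

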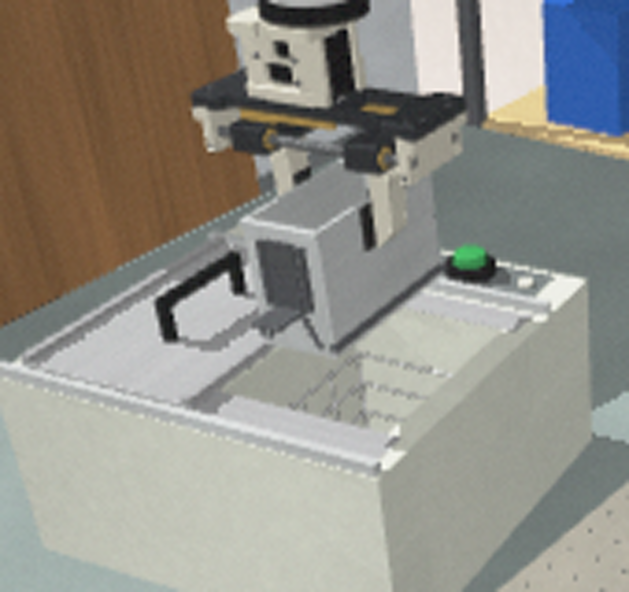

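View pics/t20z.png

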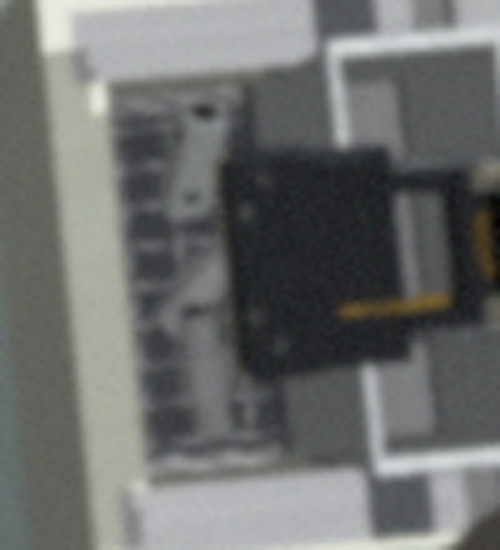

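arm_command --pt "0 2 -0.3 0 0" --pt "0 5 -0.8 0 0" --pt "0 9 -1.4 -0.4 0" --pt "0 13 -2 -0.8 0" --pt "0 17 -2.6 -0.8 0" --pt "0 20.5 -3.1 -0.8 0" --pt "0 22 -3.4 -0.8 0" --pt "0 22 -3.4 -0.8 0" --pt "0 22 -3.4 -0.8 0" --pt "0 22 -3.4 -0.8 0"

```text
time: 34.9
tool_pos: [509.1, 6.4, 457.8]
tcp_rot: [1.415, 1.553, 1.52]
contact_force: [0.6, -0.2, -3.5]
grip_width: 63.7
```

```bash
python3 pl.py 509,13,110,96.1; python3 - <<'E'
from h import *
t=snap('top','t21')
cv2.imwrite('pics/t21z.png',cv2.resize(t['frame'][110:290,210:430],None,fx=3.5,fy=3.5,interpolation=cv2.INTER_CUBIC))
E
```

```text
t 34.9 grip [509.3   9.2 298.7] jaw 96.06 down [ 0.001  0.018 -1.   ] F [ 0.6 -0.2 -3.5] w 63.7 q [-0.14  0.28  1.47  0.02  1.4  -1.82]
509,13,110,96.1 -> shift cm [18.87  0.04 -0.04] turn -0.04 rows 4
```

View pics/t21z.png

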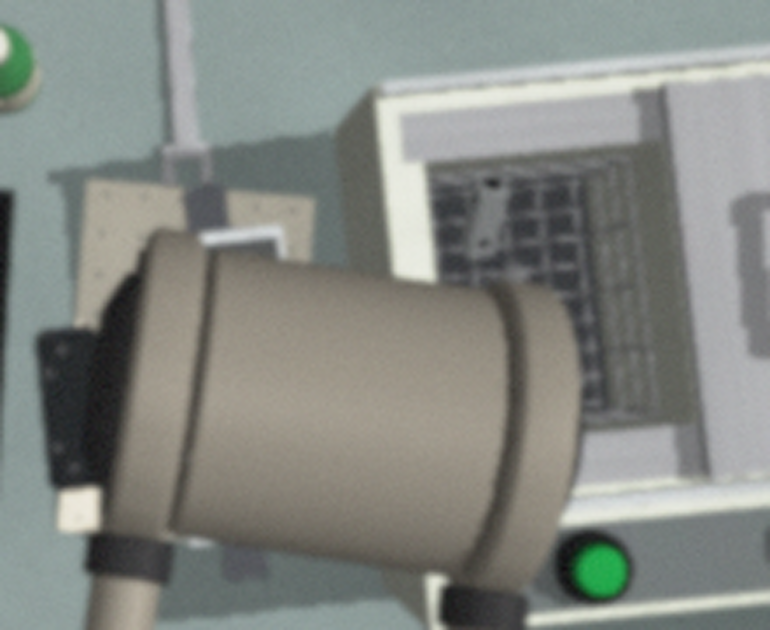

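arm_command --pt "2 0 0 0 0" --pt "5 0 0 0 0" --pt "9 0 0 0 0" --pt "13 0 0 0 0" --pt "16 0 0 0 0" --pt "18 0 0 0 0" --pt "19 0 0 0 0" --pt "19 0 0 0 0" --pt "19 0 0 0 0"

```text
time: 35.85
tool_pos: [509.9, 9.3, 268.7]
tcp_rot: [1.335, 1.553, 1.44]
contact_force: [-0.0, 0.3, -3.2]
grip_width: 64.1
```

```bash
python3 pl.py 509,12,84.5,96.1
```

```text
t 35.85 grip [510.2  12.1 109.5] jaw 96.01 down [ 0.002  0.018 -1.   ] F [-0.   0.3 -3.2] w 64.1 q [-0.14  0.47  1.75  0.02  0.92 -1.83]
509,12,84.5,96.1 -> shift cm [ 2.5  -0.04 -0.14] turn -0.09 rows 1
```

arm_command --pt "1 0 -0.1 0 0" --pt "1.8 0 -0.1 0 0" --pt "2.3 0 -0.1 0 0" --pt "2.6 0 -0.1 0 0" --pt "2.6 0 -0.1 0 0" --pt "2.6 0 -0.1 0 0"

```text
time: 36.45
tool_pos: [508.9, 9.8, 243.2]
tcp_rot: [1.33, 1.553, 1.435]
contact_force: [-3.7, 1.3, 4.5]
grip_width: 63.8
```

```bash
python3 pl.py
```

```text
t 36.45 grip [509.2  12.7  84. ] jaw 96.02 down [ 0.002  0.018 -1.   ] F [-3.7  1.3  4.5] w 63.8 q [-0.14  0.51  1.77  0.02  0.86 -1.83]
```

Touching the mat (force now upward). Release and lift.

arm_command --pt "0 0 0 0 1" --pt "0 0 0 0 1" --pt "0 0 0 0 1" --pt "0 0 0 0 1" --pt "-1.5 0 0 0 1" --pt "-4 0 0 0 1" --pt "-8 0 0 0 1" --pt "-12 0 0 0 1" --pt "-16 0 0 0 1" --pt "-20 0 0 0 1"

```text
time: 37.45
tool_pos: [508.1, 6.2, 444.9]
tcp_rot: [1.311, 1.553, 1.416]
contact_force: [0.6, -0.0, 0.0]
grip_width: 91.9
```

arm_command --pt "-1 3 0 0 1" --pt "-1 8 0 0 1" --pt "-1 13 0 0 0.6" --pt "-1 18 0 0 0.6" --pt "-1 22 0 0 0.6" --pt "-1 22 0 0 0.6" --pt "-1 22 0 0 0.6"

```text
time: 38.15
tool_pos: [484.8, 225.3, 458.4]
tcp_rot: [1.322, 1.553, 1.429]
contact_force: [0.9, 0.3, -0.1]
grip_width: 57.7
```

```bash
python3 pl.py; python3 - <<'E'
from h import *
s=snap('scene','s22');t=snap('top','t22')
cv2.imwrite('pics/s22z.png',cv2.resize(s['frame'][90:290,80:330],None,fx=3.2,fy=3,interpolation=cv2.INTER_CUBIC))
g=t['frame'][130:280,215:415]
cv2.imwrite('pics/t22z.png',cv2.resize(g,None,fx=3.9,fy=3.9,interpolation=cv2.INTER_CUBIC))
E
```

```text
t 38.15 grip [485.2 228.1 299.3] jaw 96.14 down [ 0.002  0.017 -1.   ] F [ 0.9  0.3 -0.1] w 57.7 q [ 0.29  0.32  1.4   0.02  1.41 -1.39]
```

View pics/s22z.png

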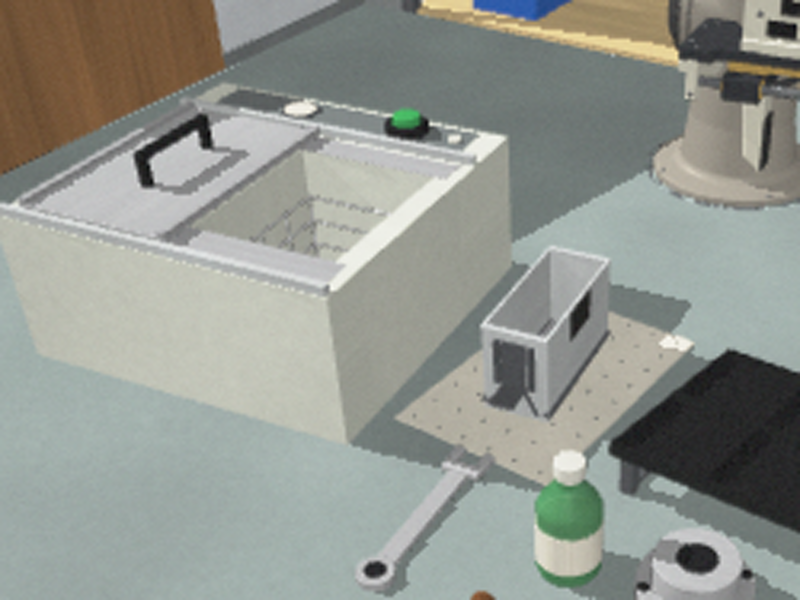

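View pics/t22z.png

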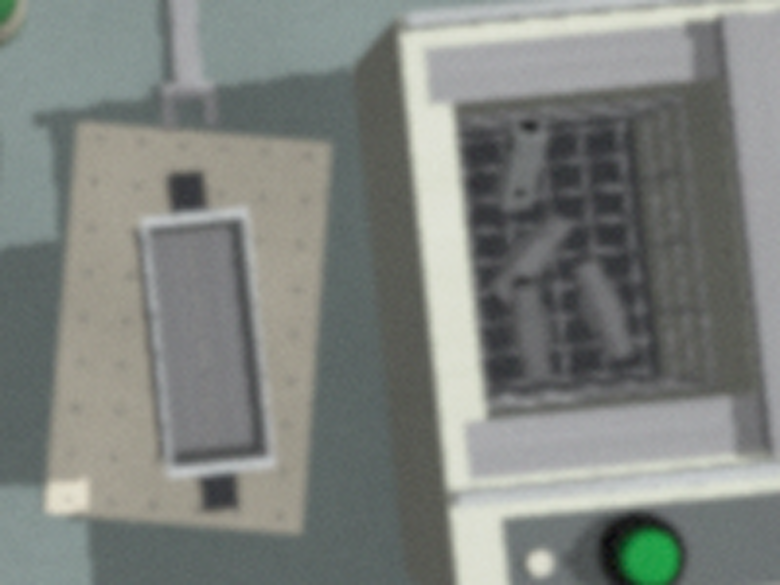

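```bash
python3 pl.py 576.5,-357,270,95.3
```

```text
t 38.25 grip [485.6 226.6 299.4] jaw 95.97 down [ 0.003  0.017 -1.   ] F [-0.6  1.1 -0.1] w 56.1 q [ 0.28  0.32  1.41  0.02  1.41 -1.39]
576.5,-357,270,95.3 -> shift cm [  1.95 -59.03   2.96] turn 0.67 rows 12
```

arm_command --pt "0 -4.5 0 0.6 0.6" --pt "0 -9 0 0.6 0.6" --pt "0 -14 0.2 0.6 0.6" --pt "0 -19 0.5 0.6 0.6" --pt "0 -24 0.8 0.6 0.6" --pt "0 -29 1.2 0.6 0.6" --pt "0 -34 1.6 0.6 0.6" --pt "0 -39 2 0.6 0.6" --pt "0 -42 2.2 0.6 0.6" --pt "0 -42 2.2 0.6 0.6"

```text
time: 39.25
tool_pos: [550.0, -197.2, 450.6]
tcp_rot: [1.375, 1.554, 1.461]
contact_force: [-0.2, 0.7, -0.2]
grip_width: 54.9
```

```bash
python3 pl.py 576.5,-357,265,95.3
```

```text
t 39.25 grip [ 550.3 -194.6  291.4] jaw 94.94 down [ 0.002  0.016 -1.   ] F [-0.2  0.7 -0.2] w 54.9 q [-0.48  0.43  1.27  0.02  1.45 -2.14]
576.5,-357,265,95.3 -> shift cm [  2.38 -16.44   1.21] turn -0.36 rows 4
```

arm_command --pt "0 -4 0.3 -0.3 0.6" --pt "0 -8 0.6 -0.3 0.6" --pt "0 -12 0.9 -0.3 0.6" --pt "0 -15 1.1 -0.3 0.6" --pt "1 -16.4 1.2 -0.3 0.6" --pt "2.4 -16.4 1.2 -0.3 0.6" --pt "2.4 -16.4 1.2 -0.3 0.6" --pt "2.4 -16.4 1.2 -0.3 0.6"

```text
time: 40.05
tool_pos: [576.0, -358.4, 423.9]
tcp_rot: [1.421, 1.553, 1.512]
contact_force: [0.2, 0.6, 0.0]
grip_width: 55.2
```

```bash
python3 - <<'E'
from h import *
s=snap('scene','s23')
cv2.imwrite('pics/s23z.png',cv2.resize(s['frame'][60:220,40:250],None,fx=3.6,fy=3.6,interpolation=cv2.INTER_CUBIC))
E
python3 pl.py 576.5,-357,211,95.3
```

```text
t 40.1 grip [ 576.5 -355.7  265.5] jaw 95.28 down [ 0.002  0.016 -1.   ] F [-0.4 -0.4  0.6] w 54.8 q [-0.67  0.63  0.99  0.01  1.53 -2.34]
576.5,-357,211,95.3 -> shift cm [ 5.45 -0.21 -0.03] turn -0.02 rows 2
```

View pics/s23z.png

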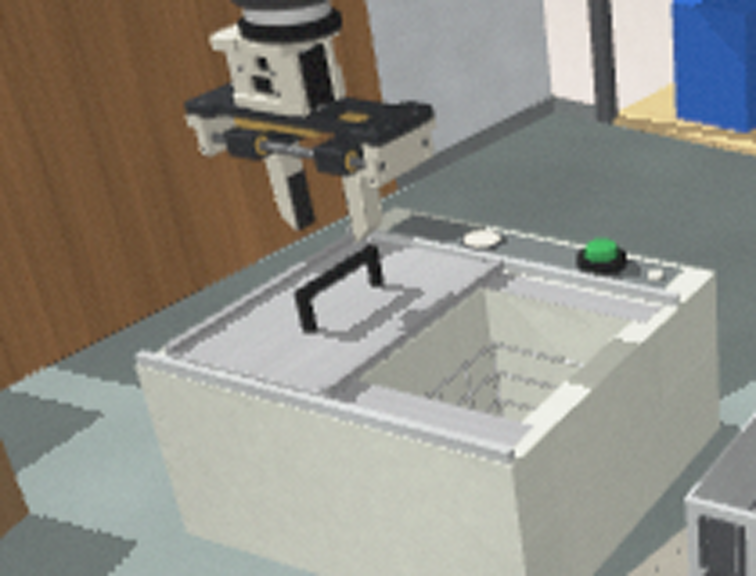

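arm_command --pt "2.5 -0.2 0 0 0.6" --pt "5.4 -0.2 0 0 0.6" --pt "5.4 -0.2 0 0 0.6" --pt "5.4 -0.2 0 0 0.6" --pt "5.4 -0.2 0 0 0" --pt "5.4 -0.2 0 0 0" --pt "5.4 -0.2 0 0 0" --pt "5.4 -0.2 0 0 0" --pt "5.4 -0.2 0 0 0" --pt "5.4 -0.2 0 0 0"

```text
time: 41.1
tool_pos: [576.4, -359.6, 370.7]
tcp_rot: [1.335, 1.555, 1.427]
contact_force: [-0.4, -2.0, -0.8]
grip_width: 11.6
```

```bash
python3 pl.py
```

```text
t 41.1 grip [ 576.8 -357.1  211.5] jaw 95.28 down [ 0.002  0.016 -1.   ] F [-0.4 -2.  -0.8] w 11.6 q [-0.67  0.66  1.09  0.01  1.4  -2.34]
```

Gripped. Slide shut by +15.8 cm.

arm_command --pt "0 1 0 0 0" --pt "0 3 0 0 0" --pt "0 5 0 0 0" --pt "0 7 0 0 0" --pt "0 9 0 0 0" --pt "0 11 0 0 0" --pt "0 13 0 0 0" --pt "0 14.3 0 0 0" --pt "0 15 0 0 0" --pt "0 15.3 0 0 0"

```text
time: 42.1
tool_pos: [561.9, -206.7, 370.9]
tcp_rot: [1.604, 1.553, 1.696]
contact_force: [-0.6, -3.8, -21.1]
grip_width: 11.1
```

arm_command --pt "0 0.3 0 0 0" --pt "0 0.6 0 0 0" --pt "0 0.9 0 0 0" --pt "0 0.9 0 0 0"

```text
time: 42.5
tool_pos: [561.3, -202.5, 370.9]
tcp_rot: [1.437, 1.564, 1.527]
contact_force: [2.9, -24.9, -20.4]
grip_width: 11.3
```

```bash
python3 pl.py
```

```text
t 42.5 grip [ 561.3 -201.5  211.7] jaw 95.16 down [ 0.     0.007 -1.   ] F [  2.9 -24.9 -20.4] w 11.3 q [-0.48  0.5   1.37  0.01  1.28 -2.14]
```

arm_command --pt "0 -0.2 0 0 0.3" --pt "0 -0.2 0 0 0.5" --pt "0 -0.2 0 0 0.5" --pt "-2 -0.2 0 0 0.5" --pt "-6 -0.2 0 0 0.5" --pt "-10 0 0 0 0.3" --pt "-10 0 -4 0 0" --pt "-10 0 -8 0 0" --pt "-10 0 -8 0 0" --pt "-10 0 -8 0 0"

```text
time: 43.5
tool_pos: [481.1, -210.0, 472.6]
tcp_rot: [0.904, 1.564, 0.994]
contact_force: [1.0, 0.9, 0.6]
grip_width: 10.4
```

```bash
python3 - <<'E'
from h import *
t=snap('top','t24');s=snap('scene','s24')
cv2.imwrite('pics/s24z.png',cv2.resize(s['frame'][60:220,80:250],None,fx=3.7,fy=3.7,interpolation=cv2.INTER_CUBIC))
cv2.imwrite('pics/t24z.png',cv2.resize(t['frame'][110:300,300:512],None,fx=3,fy=3,interpolation=cv2.INTER_CUBIC))
E
python3 pl.py 394,-221,225,95
```

```text
t 43.6 grip [ 482.6 -209.2  312.6] jaw 95.2 down [ 0.003  0.006 -1.   ] F [0.3 0.3 0.2] w 2.9 q [-0.56  0.3   1.4   0.01  1.44 -2.22]
394,-221,225,95 -> shift cm [ 8.73 -0.43 -8.95] turn 0.2 rows 3
```

View pics/s24z.png

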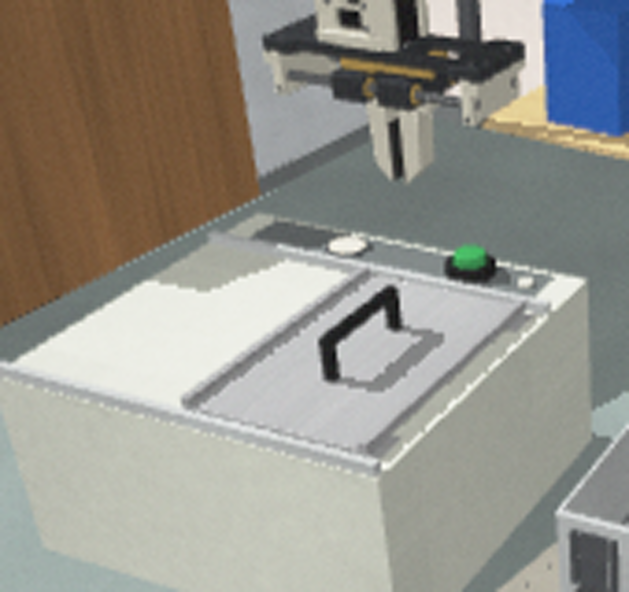

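View pics/t24z.png

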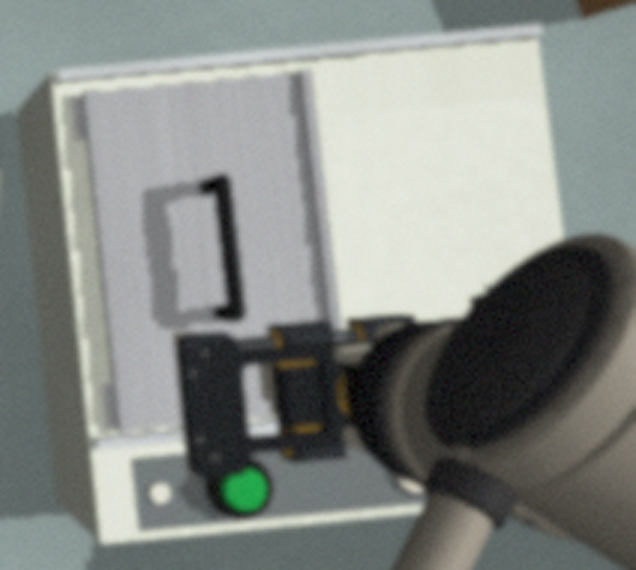

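arm_command --pt "2 -0.1 -3 0 0" --pt "4 -0.3 -6 0 0" --pt "6 -0.4 -9 0 0" --pt "8.7 -0.4 -9 0 0" --pt "8.7 -0.4 -9 0 0" --pt "8.7 -0.4 -9 0 0" --pt "8.7 -0.4 -9 0 0"

```text
time: 44.3
tool_pos: [394.3, -222.0, 385.7]
tcp_rot: [0.706, 1.564, 0.797]
contact_force: [-0.0, -0.3, -0.6]
grip_width: 0.2
```

```bash
python3 - <<'E'
from h import *
t=snap('top','t25');s=snap('scene','s25')
cv2.imwrite('pics/s25z.png',cv2.resize(s['frame'][60:180,130:270],None,fx=4.5,fy=4.5,interpolation=cv2.INTER_CUBIC))
print(onz(t,(381.5,272.7),186),proj(s,[393,-221,186]),proj(s,[393,-221,207]))
E
python3 pl.py 393.5,-221,208,95
```

```text
[ 395.5777506  -222.36684799  186.        ] [206.22909739 128.13151895] [205.77500596 122.24669365]
t 44.4 grip [ 394.6 -221.2  226.3] jaw 95.24 down [ 0.004  0.005 -1.   ] F [-0.5  0.3 -0.2] w 0.1 q [-0.68  0.23  1.74  0.01  1.17 -2.35]
393.5,-221,208,95 -> shift cm [ 1.83  0.02 -0.12] turn 0.24 rows 1
```

View pics/s25z.png

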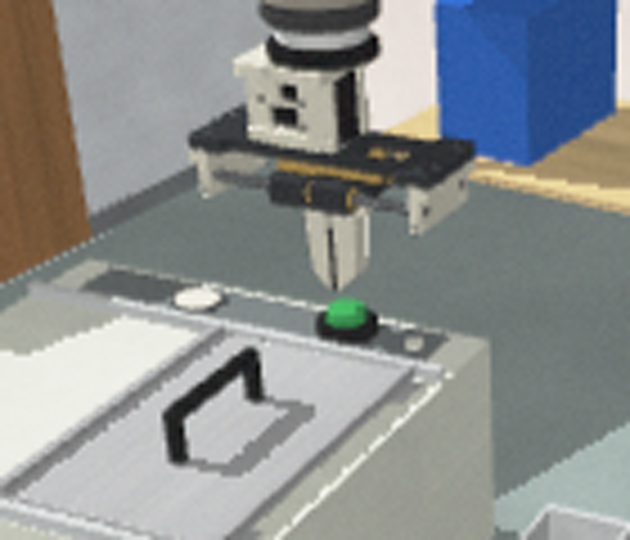

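Fingertips (scene ~(206,124)) stand right over the green button (207,129). Press down slowly.

arm_command --pt "1 0 0 0 0" --pt "1.8 0 0 0 0" --pt "2.2 0 0 0 0" --pt "2.5 0 0 0 0" --pt "2.5 0 0 0 0" --pt "2.5 0 0 0 0"

```text
time: 45.0
tool_pos: [394.1, -221.6, 363.7]
tcp_rot: [0.207, 1.563, 0.299]
contact_force: [-5.8, 5.7, 29.7]
grip_width: 0.2
```

```bash
python3 pl.py
```

```text
t 45.0 grip [ 395.2 -221.3  204.5] jaw 95.26 down [ 0.007  0.002 -1.   ] F [-5.8  5.7 29.7] w 0.2 q [-0.68  0.25  1.78  0.01  1.11 -2.35]
```

```bash
python3 - <<'E'
from h import *
s=snap('scene','s26')
cv2.imwrite('pics/s26z.png',cv2.resize(s['frame'][100:160,170:240],None,fx=9,fy=9,interpolation=cv2.INTER_CUBIC))
b=cv2.imread('pics/s24.png')
cv2.imwrite('pics/s26b.png',cv2.resize(b[100:160,170:240],None,fx=9,fy=9,interpolation=cv2.INTER_CUBIC))
E
```

```text
(no output)
```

View pics/s26z.png

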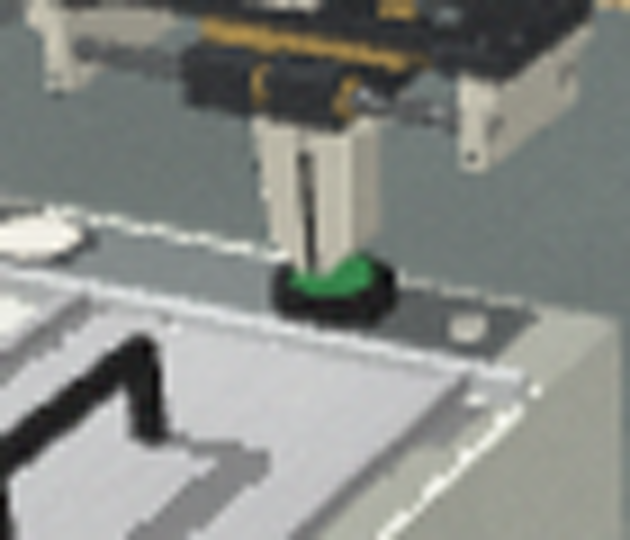

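View pics/s26b.png

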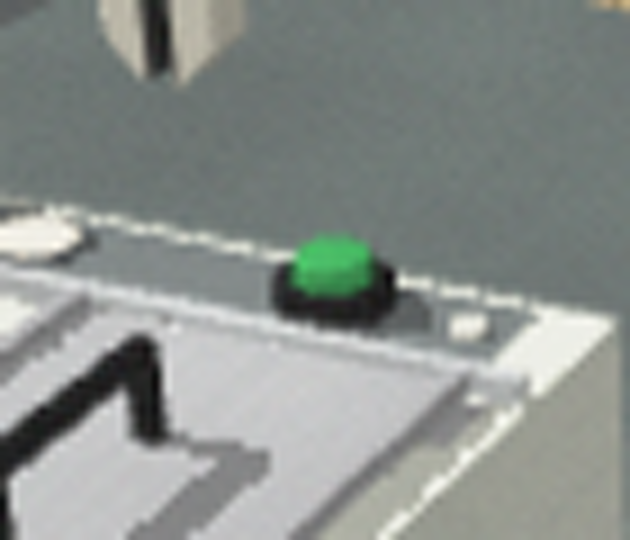

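Button is visibly pressed down into its collar. Now lift away and do the final check.

arm_command --pt "-1 0 0 0 0" --pt "-4 0 0 0 0" --pt "-8 0 0 0 0" --pt "-12 0 0 0 0" --pt "-15 0 0 0 0" --pt "-15 5 0 0 0" --pt "-15 9 0 0 0" --pt "-15 9 0 0 0" --pt "-15 9 0 0 0" --pt "-15 9 0 0 0"

```text
time: 46.05
tool_pos: [384.9, -133.0, 513.5]
tcp_rot: [0.212, 1.564, 0.303]
contact_force: [0.4, -0.2, 0.0]
grip_width: 0.6
```

```bash
python3 pl.py; python3 - <<'E'
from h import *
t=snap('top','t27');s=snap('scene','s27')
cv2.imwrite('pics/t27z.png',cv2.resize(t['frame'],None,fx=1.5,fy=1.5,interpolation=cv2.INTER_CUBIC))
cv2.imwrite('pics/s27z.png',cv2.resize(s['frame'][90:320],None,fx=1.55,fy=1.55,interpolation=cv2.INTER_CUBIC))
E
```

```text
t 46.05 grip [ 386.  -132.6  354.3] jaw 95.24 down [ 0.007  0.002 -1.   ] F [ 0.4 -0.2  0. ] w 0.6 q [-0.52  0.05  1.6   0.01  1.49 -2.19]
```

View pics/t27z.png

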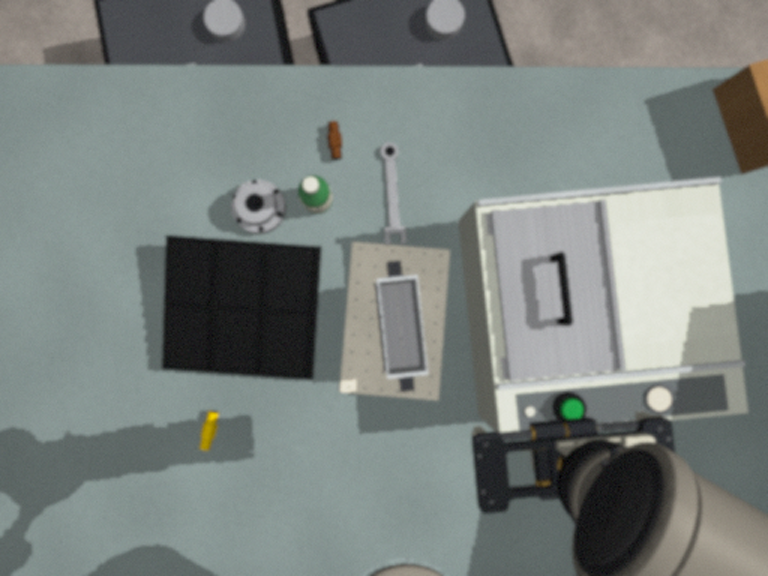

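View pics/s27z.png

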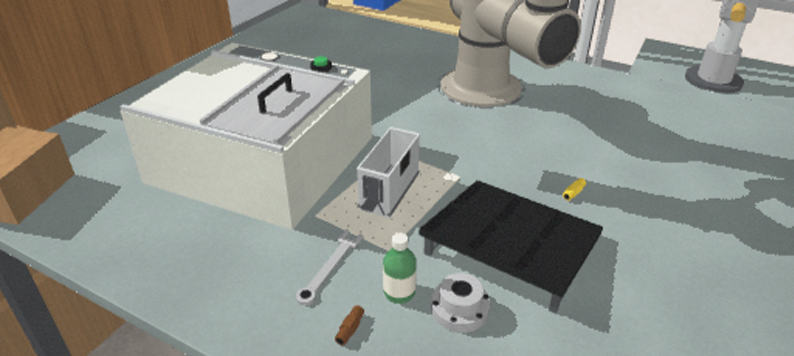

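All good: cover shut, button back out, cup standing on the mat, tray empty, bystanders in place.

```bash
python3 -c "
from plant import bot
print(bot.close_job())"
```

```text
the job is handed in; nothing more can be done
None
```

I handed the job in at about 46 s, with every step done in order; the system gave no verdict.

**What I did:**
1. Slid the cover open to its stop.
2. Picked the four fittings present (three nipples and one square coupling) off the tray and dropped them into the cup.
3. Carried the cup over the tank and lowered it until the tabs were fully up. The force rose to about 15 N at the stop.
4. Stood the empty cup back on the mat, slid the cover shut to its stop (about 25 N) and pressed the start button to the bottom.

**Last checks:**
- **Basket and cup:** before the cover was shut, the top picture showed all four fittings in the basket and the cup empty and upright on the mat.
- **Cover:** the handle's position put it shut to within about 1 mm. It had started about 5 mm open.
- **Button:** the picture showed it sunk into its collar at about 30 N, and out again after I lifted away.
- **Surroundings:** the wrench, bottle, gland and the yellow and brown look-alikes appeared untouched, judged by eye in the last pictures. The gripper was clear, with about 0 N on the wrist.

**What disagreed:**
- **Heights:** heights measured from the two views came out 3 to 5 mm below the given sizes for the tray, rails and handle. I used the given heights there and watched the contact force.
- **Tool tilt:** the tool slowly picked up a tilt of up to 0.04 rad over the moves, which I trimmed to about 0.02 rad before handling the cup.

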